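Bolt down the hatch of the pump's silencing box

TASK

Bolt the pump box's hatch shut: holding the hatch pressed down flush on its rubber seal, slide the barrel bolt across into the keeper on the deck, then turn its handle down until it drops fully home into the notch of the keep strip. Feel for the notch gently: do not ram the bolt against the keeper or force the handle down on the strip, and leave the things standing on the deck alone.

Things in the scene. Friction and masses are not known exactly. Their poses are not given: they have to be found in the camera images.
- pump_box: Plywood box, fixed to the bench, 380 x 500 mm; top deck 150 mm above the bench. Origin: centre of its underside. +y: the way the bolt is shot; +z up; the handle turns down towards -x (the robot's side). Set in the deck: the hatch, 260 x 257 mm, hinged along x at y = -190 mm, deck height; free edge at y = +67 mm, near the keeper. The bolt's axis lies at x = +20 mm.
- hatch (a joint): Hatch angle, rad: 0 = flush with the deck, hard stop; grows as the free edge rises. Unbolted it stands 0.029 to 0.036 proud on its rubber seal, and the bolt's nose meets the keeper's front. Holding it flush takes 7 to 15 N straight down on the upright handle's ball; let go, it springs up. Below 0.008 the nose goes in freely. Bolted, the seal lifts it against the keeper, to about 0.010.
- bolt_plate: Steel base of the barrel bolt on the hatch, 149 x 46 mm, two saddles 28 mm high over the rod. It tilts with the hatch. Origin: on the hatch's face under the rod's axis, below the handle's stem when the bolt is fully back (pump_box frame, hatch shut: x +20, y -30, z +150 mm). +y along the bolt to the keeper, +z out of the hatch. The rod's axis is 18 mm above it. It carries the keep strip.
- keep_nominal (a point): Keep strip: upright steel, 99 mm long along the bolt, 3 mm thick, 28 mm to the -x side of the axis, top edge 40 mm above the hatch, one notch 11 mm wide, 19 mm deep for the stem. Point: top edge, where the notch's middle would be with the bolt slid 0.051. Slotted screw holes: it really sits up to 12 mm either way along y. Elsewhere the stem lands on the edge, with about twice the push at the ball.
- bolt_slide (a joint): Slide of the bolt, m: 0 = drawn fully back, grows towards the keeper (+y), stop at 0.067. Rubs with about 4 N, more when loaded. The nose reaches the keeper's front at 0.020; from about 0.034 it holds the hatch down. The notch lies somewhere from 0.039 to 0.063.
- handle_turn (a joint): Turn of handle and rod about the rod's axis, rad: 0 = handle straight up, positive = down towards -x, over the keep strip; -0.45 the other way. Stiff enough to stay where left. On the strip's top edge the stem rests at about 0.8; fully home in the notch it meets its stop at 1.31. It gets past 0.88 only in the notch.
- handle: The bolt's handle: a flat steel stem 8 mm wide along the bolt, 6 mm thick, with a smooth 22 mm ball at its end, which pivots easily between fingers. Origin: the ball's centre, 65 mm from the rod's axis; +z along the stem, away from the rod. Standing up, the ball is 83 mm above the hatch; fully home 35 mm above it and 63 mm from the axis to the -x side.
- rod: The bolt's rod, steel, 14 mm thick, 212 mm long along y, blunt nose. Origin: the tip of the nose, on the axis, 92 mm ahead (+y) of the handle's stem; it slides with the bolt.
- keeper: Steel strap of the keeper, screwed to the deck beyond the hatch's free edge; 25 mm long, 46 mm wide, 31 mm high. Origin: on the deck, in line with the bolt, at the face that looks at the hatch. Its opening takes the rod with 2.5 mm to spare above when the hatch is flush.
- tape_roll: Bystander: roll of blue tape, 68 mm across, 19 mm high, lying on the deck. Origin: centre of its underside.
- oil_can: Bystander: small pale can, 42 mm across, 100 mm high, standing on the deck. Origin: centre of its underside.
- screwdriver: Bystander: screwdriver with yellow handle, 170 mm long, lying on the deck. Origin: below its middle.

How it is judged:
By the outcome, as a careful person would: the job done as asked, in the order asked, and still so for the second after the job is handed in, with the robot touching nothing.
It also fails if it takes over 72 s, if anything falls off the work surface, if the arm or the gripper's body presses on something with over 40 N, if the wrist force passes 120 N, or if a joint passes its speed limit or range.

ROBOT

A 6-joint arm with a two-finger parallel gripper is mounted at the origin on the work surface. World frame = base frame: x ahead of the robot, y to its left, z up, the work surface at z = 0. Lengths are in m, angles in rad, forces in N, time in s.
With the tool pointing down it reaches from about 0.4 to 0.825 m from the base axis. Payload 7 kg.
Tool frame: the origin (TCP) lies at the very end of the fingers, on their centre line; the grasp point (between the pads) lies 19 mm behind it; x points along the fingers, y is the direction in which the jaws open and shut, and the axes are right-handed (so a half turn about x gives the same grasp; the last joint's range is limited). The gripper opens to 85 mm and grips with 20 to 120 N. Pads are 22 mm wide; open, the fingers measure 114 mm over their backs; the gripper's body (76 mm by 85 mm) begins 54 mm behind the grasp point. The pads swing forward as they close: fully open they stand 13 mm farther back than shut.
Start: joints at [0.288, 0.359, 0.012, 0, -1.224, -0.288], TCP at [0.675, -0, 0.231] pointing down, gripper open.
Joint ranges: [-3.07, 3.07], [-1.43, 2.12], [-1.02, 1.25], [-3.03, 1.67], [-3.05, -0], [-3.03, 3.03]. Speed limits (rad/s): [2.39, 2.39, 3.01, 3.14, 3.14, 3.14].

INTERFACE

Orientations are given as [roll, pitch, yaw] about the fixed x, y, z axes, in that order (R = Rz(yaw) Ry(pitch) Rx(roll)).
In Python, from cell import bot gives the robot as it stands.
- The arm moves only by the shell command python3 -m handwheel 'ROWS'. ROWS is JSON, one flat list of numbers, 7 for each row, row after row: the shift along the world's x, y, z in m, then the turn, a rotation vector about the world's x, y, z in degrees, then the finger opening in m, from 0 to 0.0854. In form: [tx, ty, tz, rx, ry, rz, hand, tx, ty, tz, rx, ry, rz, hand, ...]. A call has 1 to 8 rows; each row shifts and turns the pose as measured when the row begins; what a row does not reach is not made up. A row lasts 1/8 s, in which the tool goes at most 62.5 mm and 10.7 degrees, less where a joint would pass 70% of its speed; a pose out of reach is approached as far as the arm can. A call is refused whole if a number of a shift passes 0.0625 or a number of a turn 10.7, either way. A call with a gripper value outside its range is refused whole. The fingers move at their own pace and stop on an object; the grip force is fixed at half the most. Time passes only in rows, so rows that do not move let the fingers close. It gives the time, the measured TCP pose, the force and the opening at its end, in the units of the state.
- bot.sense(): the state, without advancing time (a new reading comes with each control period).
- bot.grab_frame(name): name is "scene" or "side" or "wrist"; returns a dict with "frame" (400x640x3 uint8, red, green, blue), "fx", "fy", "cx", "cy" (pixels), "k1" (the pictures are not rectified: a ray, as slopes to the right and down, at radius r is drawn at 1 + k1 r^2 times it, then the intrinsics apply), "rvec" (rotation vector, rad) and "tvec" (3), from world to camera coordinates, as OpenCV has them. Camera axes: x right, y down, z forward; pixel columns grow to the right and rows downward; lengths in m; the calibration is good to about 2 mm. A picture is of the moment at which its call begins. There is no depth.
- bot.close_job(): hands the job in, once; it reports no verdict.
The state is a dict: "time": time; "joint_pos": joint angles; "qvel": joint speeds; "tau": joint torques, N m; "ee_pos": TCP position; "eef_rot": TCP orientation; "force": force on the tool from outside, world axes, zero at the start; "torque": the same for the moment, N m; "width": opening from 0.0 (shut) to 1.0 (fully open).
Only numpy, scipy, OpenCV 4.12 (cv2) and the standard library are available. Lean on these libraries where they do the work, as an engineer would, in place of code of your own. Each camera call takes 0.05 s, during which the arm holds its last target. There are 200 camera calls.

## Working session

There is one attempt and no reset: what is moved stays moved. The work goes in short steps, Python scripts to look and compute and a shell command to move; the robot and the scene stay as the last step left them, time stands still between calls to the robot, and variables do not carry over. Pictures are saved under pics/ and viewed, about 8 in all and at most 12, crops included, and the job is handed in when it is done.

```bash
ls; mkdir -p pics; cat > h.py <<'E'
import numpy as np, cv2
from cell import bot
def cam(n):
    d=bot.grab_frame(n); return d
def save(d,name,crop=None,s=1):
    im=d["frame"][:,:,::-1]
    if crop: x0,y0,x1,y1=crop; im=im[y0:y1,x0:x1]
    cv2.imwrite("pics/"+name,cv2.resize(im,None,fx=s,fy=s,interpolation=cv2.INTER_CUBIC))
def proj(d,P):
    P=np.atleast_2d(P).astype(float); R=cv2.Rodrigues(np.array(d["rvec"],float))[0]
    c=P@R.T+np.array(d["tvec"]).ravel(); u=c[:,:2]/c[:,2:]; u=u*(1+d["k1"]*(u**2).sum(1,keepdims=True))
    return u*[d["fx"],d["fy"]]+[d["cx"],d["cy"]]
def ray(d,px):
    K=np.array([[d["fx"],0,d["cx"]],[0,d["fy"],d["cy"]],[0,0,1.]])
    u=cv2.undistortPoints(np.array([[px]],float),K,np.array([d["k1"],0,0,0.]))[0,0]
    R=cv2.Rodrigues(np.array(d["rvec"],float))[0]
    return -R.T@np.array(d["tvec"]).ravel(), R.T@np.array([u[0],u[1],1.])
def onz(d,px,z):
    o,r=ray(d,px); return o+r*(z-o[2])/r[2]
E
python3 - <<'E'
from h import *
import pickle
D={}
for n in("scene","side","wrist"):
    D[n]=cam(n); save(D[n],n+"0.png")
pickle.dump(D,open("D0.pkl","wb"))
print(bot.sense())
E
```

```text
pics
{'time': 0.15, 'joint_pos': array([ 2.88094190e-01,  3.59270875e-01,  1.12985805e-02, -2.15205860e-04,
       -1.22412038e+00, -2.88076868e-01]), 'qvel': array([ 0.00110767, -0.00246966,  0.00082578,  0.00295271,  0.00056   ,
        0.00088084]), 'tau': array([-2.36291526e-03, -5.83877099e+01,  2.93650192e+01,  6.94064632e+00,
       -4.26741812e-03,  1.52487612e-06]), 'ee_pos': array([ 6.74650121e-01, -4.08344815e-05,  2.30567375e-01]), 'eef_rot': array([ 1.7040627 ,  1.56948428, -3.00838221]), 'force': array([ 0.03525116, -0.26157895,  0.5577676 ]), 'torque': array([ 1.07569237e-02,  2.46332842e-03, -1.77665246e-05]), 'width': 0.9984999302627203}
```

View pics/scene0.png

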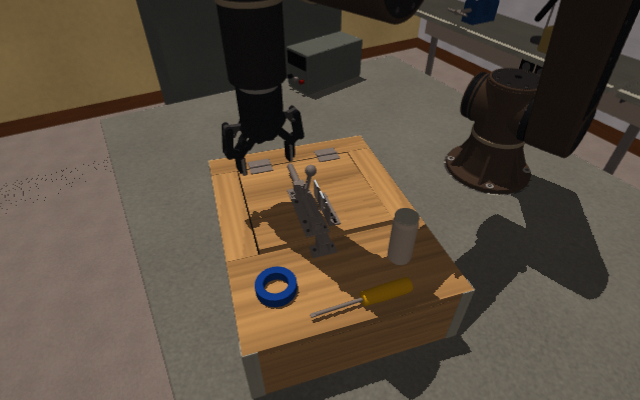

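View pics/side0.png

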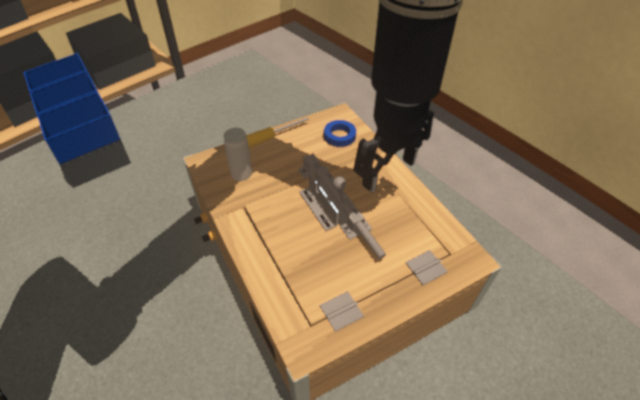

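View pics/wrist0.png

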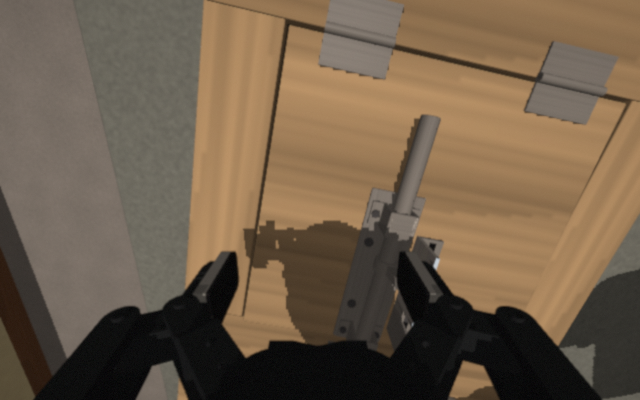

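The scene view shows the box with its hinges at the back (row ~160), the upright ball near (311,171), the keeper near (322,243), and the can, tape and screwdriver at the +y end. In the side view the ball is near (340,183). The wrist view shows the bolt with no obstructions. Next I'll fit the box pose from the deck corners.

```bash
cat >> h.py <<'E'
def box(p,L):
    c,s=np.cos(p[2]),np.sin(p[2]); L=np.atleast_2d(L)
    return np.c_[p[0]+c*L[:,0]-s*L[:,1],p[1]+s*L[:,0]+c*L[:,1],L[:,2]]
def tri(ds,pxs):
    A=np.zeros((3,3));b=np.zeros(3)
    for d,q in zip(ds,pxs):
        o,r=ray(d,q); r=r/np.linalg.norm(r); M=np.eye(3)-np.outer(r,r); A+=M;b+=M@o
    P=np.linalg.solve(A,b); return P,[proj(d,P)[0]-q for d,q in zip(ds,pxs)]
E
python3 - <<'E'
from h import *
import pickle
from scipy.optimize import least_squares
D=pickle.load(open("D0.pkl","rb"))
a,b=.19,.25
L=np.array([[a,-b,.15],[-a,-b,.15],[-a,b,.15],[a,b,.15]])
S=np.array([[208,163],[362,137],[471,290],[243,352]]); T=np.array([[498,267],[288,366],[185,158],[347,104]])
for i in range(4): print(onz(D["scene"],S[i],.15).round(3),onz(D["side"],T[i],.15).round(3))
f=lambda p:np.r_[(proj(D["scene"],box(p,L))-S).ravel(),(proj(D["side"],box(p,L))-T).ravel()]
r=least_squares(f,[.65,0,0],loss="soft_l1",x_scale=[.1,.1,.1]); p=r.x
print(p,f(p).round(1)); np.save("p.npy",p)
P,e=tri([D["scene"],D["side"]],[(311,171),(340,183)]); print("ball",P,e)
print("pred",box(p,[[.02,-.03,.233],[.02,.062,.168],[-.008,.021,.19]]))
for n in("scene","side"):
    im=cv2.resize(D[n]["frame"][:,:,::-1],None,fx=4,fy=4,interpolation=cv2.INTER_CUBIC)
    dr=[]
    hy=.032
    def tilt(q): 
        q=np.array(q,float);y=q[1]+.19;z=q[2]-.15;return [q[0],-.19+y*np.cos(hy)-z*np.sin(hy),.15+y*np.sin(hy)+z*np.cos(hy)]
    pts=[tilt([.02,-.03,.233]),tilt([.02,-.03+.092,.168]),tilt([-.008,.021,.19]),[.02,.072,.181],[.19,.25,.15],[-.13,.067,.15],[.13,.067,.15]]
    for q,c in zip(proj(D[n],box(p,pts)),[(0,0,255),(0,255,0),(255,0,0),(255,0,255),(0,255,255),(255,255,0),(255,255,0)]):
        cv2.circle(im,tuple(int(v*4+2) for v in q),5,c,1)
    x0,y0=((225,125) if n=="scene" else (260,120))
    cv2.imwrite("pics/ov_%s.png"%n,im[y0*4:(y0+140)*4,x0*4:(x0+150)*4])
a=cv2.imread("pics/ov_scene.png");b=cv2.imread("pics/ov_side.png")
cv2.imwrite("pics/ov.png",cv2.resize(np.hstack([a,b]),(800,373)))
E
```

```text
[ 0.745 -0.198  0.15 ] [ 0.739 -0.206  0.15 ]
[ 0.371 -0.121  0.15 ] [ 0.377 -0.109  0.15 ]
[0.476 0.355 0.15 ] [0.474 0.356 0.15 ]
[0.838 0.275 0.15 ] [0.845 0.275 0.15 ]
[ 0.60593062  0.07619478 -0.21501564] [ 1.5 -3.3 -0.2 -1.7  3.6  2.  -3.2  4.9  1.3  1.4  2.3 14.7 -1.5 -1.2
 -1.4 -1.1]
ball [0.6070686  0.04530194 0.23666067] [array([-0.97113113, -0.18863652]), array([-1.13349309,  0.20678843])]
pred [[0.6190692  0.04261834 0.233     ]
 [0.63869857 0.13249986 0.168     ]
 [0.60259545 0.09841812 0.19      ]]
```

View pics/ov.png

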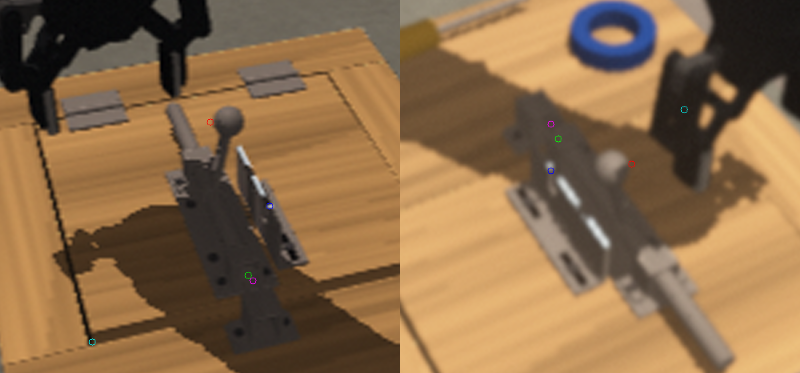

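The pixel estimates disagree by several mm at the hinge end. I'll check the pose with top-down rectified views in the box frame.

```bash
python3 - <<'E'
from h import *
import pickle
D=pickle.load(open("D0.pkl","rb")); p=np.load("p.npy")
# rectified at deck height, 1 px = 1 mm*1, image: right=+y, down=-x... 
ims=[]
ys=np.arange(-.28,.28,.001); xs=np.arange(.22,-.22,-.001)
Y,X=np.meshgrid(ys,xs)
for n in("scene","side"):
    q=proj(D[n],box(p,np.c_[X.ravel(),Y.ravel(),np.full(X.size,.15)])).astype(np.float32).reshape(*X.shape,2)
    im=cv2.remap(D[n]["frame"][:,:,::-1].copy(),q[...,0].copy(),q[...,1].copy(),cv2.INTER_LINEAR)
    for x,y,w,h in((-.19,-.25,.38,.5),(-.13,-.19,.26,.257)):
        cv2.rectangle(im,(int((y+.28)*1000),int((.22-x-w)*1000)),(int((y+h+.28)*1000),int((.22-x)*1000)),(0,255,0),1)
    ims.append(im)
cv2.imwrite("pics/rect.png",cv2.resize(np.hstack([i[:, :] for i in ims]),(800,314),interpolation=cv2.INTER_AREA))
v=np.vstack([ims[0][:, :],ims[1]]); cv2.imwrite("pics/rectv.png",cv2.resize(v,(382,600)))
big=np.hstack([i.transpose(1,0,2)[:, :] for i in ims]) # down=+y, right=-x
cv2.imwrite("pics/rectb.png",cv2.resize(big,(800,int(800*big.shape[0]/big.shape[1]))))
print(big.shape)
E
```

```text
(560, 880, 3)
```

View pics/rectb.png

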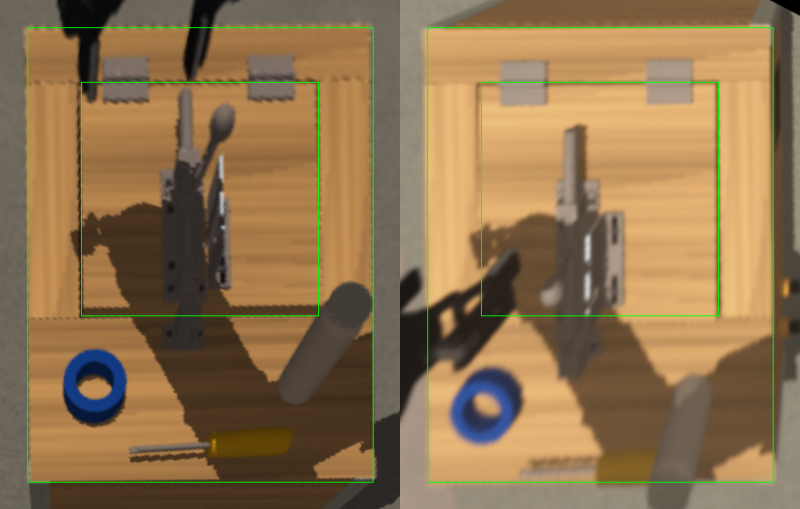

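The rectified views match the box model at about 2 mm, so the box pose is confirmed at about (0.606, 0.076), yaw −0.215. Next I'll compute the approach.

```bash
cat >> h.py <<'E'
from scipy.spatial.transform import Rotation as Ro
pb=np.load("p.npy")
def inbox(P):
    c,s=np.cos(pb[2]),np.sin(pb[2]); d=np.array(P)-[pb[0],pb[1],0]; return np.array([c*d[0]+s*d[1],-s*d[0]+c*d[1],d[2]])
def st():
    s=bot.sense(); R=Ro.from_euler("xyz",s["eef_rot"]).as_matrix(); t=np.array(s["ee_pos"]); g=t-.019*R[:,0]
    print("t",round(s["time"],2),"tcp",t.round(4),"gripbox",inbox(g).round(4),"toolx",R[:,0].round(3),"tooly",R[:,1].round(3),"yaw_off",np.degrees(np.arctan2(R[1,1],R[0,1])-pb[2]-np.pi/2).round(2),"F",np.array(s["force"]).round(1),"w",round(s["width"]*85.4,1))
    return s,R
E
python3 - <<'E'
from h import *
s,R=st()
b=np.array([.6071,.0453,.2367]); print("ball box",inbox(b), "axes x,y world", np.cos(pb[2]),np.sin(pb[2]))
print("grasp-to-ball shift",b-(s["ee_pos"]-.019*R[:,0]))
E
```

```text
t 0.15 tcp [ 0.6747 -0.      0.2306] gripbox [ 0.0834 -0.0598  0.2496] toolx [-0.001 -0.    -1.   ] tooly [-1.     0.     0.001] yaw_off 102.32 F [ 0.  -0.3  0.6] w 85.3
ball box [ 0.00773425 -0.02993387  0.2367    ] axes x,y world 0.9769730583304577 -0.21336270362092827
grasp-to-ball shift [-0.06757483  0.04533752 -0.01286736]
```

```bash
python3 -m handwheel '[0,0,0.05,0,0,0,0.085, 0,0,0.035,0,0,0,0.085, -0.01,0.007,0,0,0,10,0.085, -0.012,0.008,0,0,0,10,0.085, -0.012,0.008,0,0,0,10,0.085, -0.012,0.008,0,0,0,10,0.085, -0.012,0.008,0,0,0,10,0.085, -0.01,0.007,0,0,0,10,0.085]'; python3 -c "
from h import *
st()"
```

```text
time: 1.15
ee_pos: [0.6033, 0.0466, 0.3144]
eef_rot: [1.58, 1.564, -2.054]
force: [0.7, 0.3, 0.5]
width: 0.994
t 1.15 tcp [0.6033 0.0466 0.3144] gripbox [ 0.0038 -0.0293  0.3334] toolx [-0.003 -0.006 -1.   ] tooly [-0.473 -0.881  0.007] yaw_off -195.9 F [0.7 0.3 0.5] w 84.9
```

```bash
python3 -m handwheel '[0.002,0,0,0,0,8,0.085, 0.002,0,0,0,0,8,0.085, 0,0,0,0,0,0,0.085]'; python3 -c "
from h import *
import pickle
s,R=st()
d=cam('wrist'); pickle.dump(d,open('D1.pkl','wb')); save(d,'wrist1.png')
print(proj(d,box(pb,[[.0077,-.03,.2367],[.02,.062,.173],[-.008,.021,.197]])))
"
```

```text
time: 1.52
ee_pos: [0.6061, 0.0472, 0.3141]
eef_rot: [1.453, 1.564, -1.892]
force: [-0.3, -0.1, 0.0]
width: 0.997
t 1.52 tcp [0.6061 0.0472 0.3141] gripbox [ 0.0064 -0.0281  0.3331] toolx [-0.002 -0.007 -1.   ] tooly [-0.201 -0.979  0.007] yaw_off -179.3 F [-0.3 -0.1  0. ] w 85.1
[[318.87564206 205.04819792]
 [229.91940757 172.27973841]
 [266.80544407 205.81312325]]
```

View pics/wrist1.png

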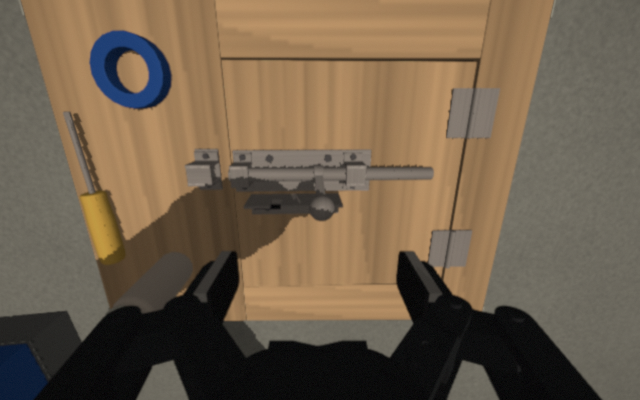

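The ball is at (321,208), against a prediction of (319,205). The nose and keeper are at (228,173) and (203,170). The strip runs from (245,203) to (342,203), with a dark patch at about (275,206) that may be the notch. I'll zoom in on it.

```bash
python3 -c "
from h import *
import pickle
d=pickle.load(open('D1.pkl','rb'))
f=d['frame'].astype(float); d['frame']=np.clip(f*1.8,0,255).astype(np.uint8)
for s in (.039,.063):print(proj(d,box(pb,[[-.008,-.03+s,.197]])))
save(d,'zoom1.png',(215,145,375,225),5)"
```

```text
[[278.90814176 205.91841771]]
[[254.68886299 205.70783832]]
```

View pics/zoom1.png

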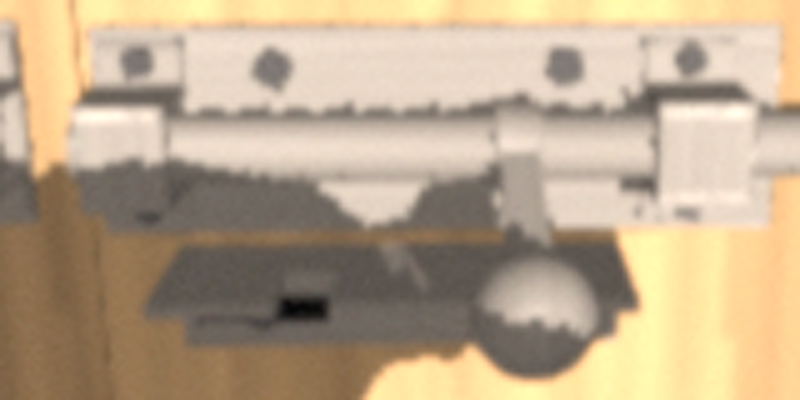

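```bash
python3 -c "
from h import *
import pickle
d=pickle.load(open('D1.pkl','rb'))
b=inbox(onz(d,(322.4,207.6),.2367)); n=inbox(onz(d,(275.8,206),.1965)); print('ball',b,'notch',n,'diff',n-b)
print('keeper front',inbox(onz(d,(218.5,172),.181)),'strip ends',inbox(onz(d,(244,206),.197)),inbox(onz(d,(343,206),.195)))
print('stem at rod',inbox(onz(d,(319,170),.180)),'nose saddle front',inbox(onz(d,(229,172),.182)))
s,R=st(); print('grip->ball (tcp shift)',box(pb,b)[0]-(s['ee_pos']-.019*R[:,0]))
"
```

```text
ball [ 0.00543672 -0.0330072   0.2367    ] notch [-0.00829916  0.01216083  0.1965    ] diff [-0.01373588  0.04516802 -0.0402    ]
keeper front [0.02207104 0.07099266 0.181     ] strip ends [-0.0084069   0.04360325  0.197     ] [-0.00822494 -0.05495478  0.195     ]
stem at rod [ 0.02497602 -0.03060579  0.18      ] nose saddle front [0.02241984 0.06009753 0.182     ]
t 1.57 tcp [0.6061 0.0472 0.3141] gripbox [ 0.0064 -0.0281  0.3331] toolx [-0.002 -0.007 -1.   ] tooly [-0.203 -0.979  0.007] yaw_off -179.41 F [-0.1  0.2 -0.7] w 85.0
grip->ball (tcp shift) [-0.0019873  -0.00458432 -0.09639786]
```

```bash
python3 -m handwheel '[-0.001,-0.002,-0.03,0,0,0,0.085, -0.001,-0.002,-0.03,0,0,0,0.085, 0,-0.0006,-0.02,0,0,0,0.085, 0,0,-0.012,0,0,0,0.06, 0,0,0,0,0,0,0.04]'; python3 -c "
from h import *
import pickle
s,R=st(); b=box(pb,[.0054,-.033,.2367])[0]
print(b-(s['ee_pos']-.019*R[:,0]))
d=cam('wrist'); save(d,'w2.png',(200,100,440,280),3)"
```

```text
time: 2.2
ee_pos: [0.6039, 0.0422, 0.2198]
eef_rot: [1.538, 1.564, -1.824]
force: [-0.2, 0.2, 0.4]
width: 0.599
t 2.2 tcp [0.6039 0.0422 0.2198] gripbox [ 0.0053 -0.0335  0.2388] toolx [-0.002 -0.007 -1.   ] tooly [-0.218 -0.976  0.007] yaw_off -180.28 F [-0.2  0.2  0.4] w 51.2
[ 0.00022061  0.00045511 -0.00207616]
```

View pics/w2.png

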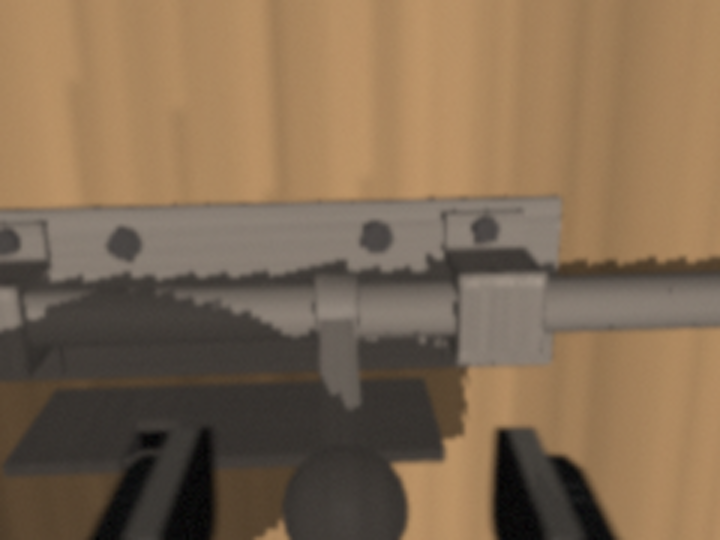

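The ball (347,505) sits midway between the fingers (212 and 497), so I'll close on it.

```bash
python3 -m handwheel '[0,0,-0.002,0,0,0,0.03, 0,0,0,0,0,0,0.018, 0,0,0,0,0,0,0.018, 0,0,0,0,0,0,0.018, 0,0,0,0,0,0,0.018]'; python3 -c "
from h import *
st()"
```

```text
time: 2.88
ee_pos: [0.6051, 0.0426, 0.2203]
eef_rot: [2.136, 1.565, -1.226]
force: [0.1, 0.1, -2.2]
width: 0.225
t 2.88 tcp [0.6051 0.0426 0.2203] gripbox [ 0.0063 -0.033   0.2393] toolx [ 0.002 -0.006 -1.   ] tooly [-0.219 -0.976  0.005] yaw_off -180.31 F [ 0.1  0.1 -2.2] w 19.2
```

```bash
python3 -m handwheel '[0,0,0,0,0,0,0.01, 0,0,0,0,0,0,0.01]'; python3 -c "
from h import *
st()
d=cam('wrist'); save(d,'w3.png',(200,100,440,280),3)"
```

```text
time: 3.12
ee_pos: [0.6051, 0.0426, 0.2203]
eef_rot: [2.123, 1.565, -1.239]
force: [0.3, -0.6, -1.7]
width: 0.222
t 3.12 tcp [0.6051 0.0426 0.2203] gripbox [ 0.0063 -0.033   0.2393] toolx [ 0.002 -0.006 -1.   ] tooly [-0.219 -0.976  0.005] yaw_off -180.31 F [ 0.3 -0.6 -1.7] w 19.0
```

View pics/w3.png

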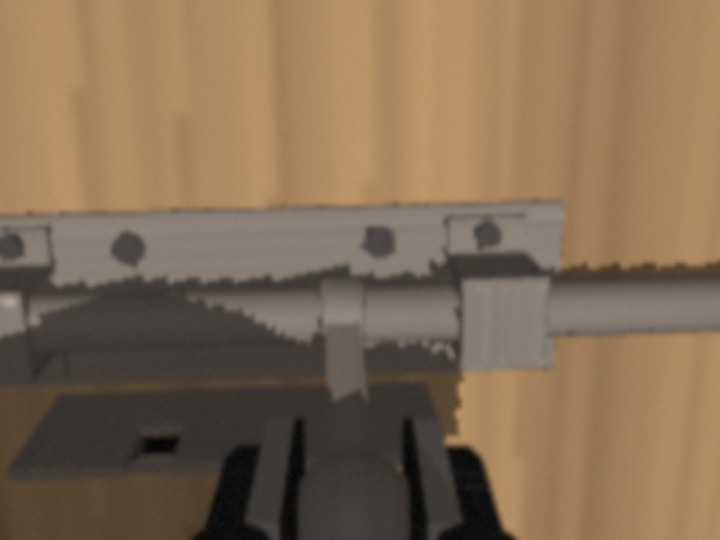

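Firm grasp on the ball. Next I'll bring the handle upright.

```bash
python3 -m handwheel '[0.004,-0.001,0.0005,0,0,0,0.01, 0.004,-0.001,0.0003,0,0,0,0.01, 0.004,-0.001,0,0,0,0,0.01, 0.002,0,0,0,0,0,0.01]'; python3 -c "
from h import *
st()"
```

```text
time: 3.68
ee_pos: [0.618, 0.0402, 0.2211]
eef_rot: [1.44, 1.566, -1.921]
force: [-2.2, -1.4, -0.4]
width: 0.219
t 3.67 tcp [0.618  0.0402 0.2211] gripbox [ 0.0195 -0.0325  0.2401] toolx [-0.002 -0.005 -1.   ] tooly [-0.218 -0.976  0.005] yaw_off -180.26 F [-2.2 -1.4 -0.4] w 18.7
```

```bash
python3 -m handwheel '[0.0002,0.001,-0.002,0,0,0,0.01, 0.0002,0.001,-0.002,0,0,0,0.01]'; python3 -m handwheel '[0,0.0006,-0.002,0,0,0,0.01, 0,0,-0.002,0,0,0,0.01]'; python3 -c "
from h import *
st()"
```

```text
time: 3.92
ee_pos: [0.6199, 0.0413, 0.2184]
eef_rot: [2.003, 1.565, -1.358]
force: [1.2, -4.1, 4.3]
width: 0.218
time: 4.18
ee_pos: [0.6231, 0.0413, 0.2168]
eef_rot: [2.704, 1.56, -0.657]
force: [0.4, -1.9, 0.2]
width: 0.124
t 4.17 tcp [0.6231 0.0413 0.2168] gripbox [ 0.024  -0.0304  0.2358] toolx [ 0.009 -0.007 -1.   ] tooly [-0.217 -0.976  0.005] yaw_off -180.24 F [ 0.4 -1.9  0.2] w 10.5
```

The width dropped to 10.5 mm, so the ball squeezed out of the pads. I'll look.

```bash
python3 -c "
from h import *
d=cam('wrist'); e=cam('scene'); f=cam('side')
import pickle; pickle.dump((d,e,f),open('D2.pkl','wb'))
k=lambda d,c,s:cv2.resize(d['frame'][c[1]:c[3],c[0]:c[2],::-1],s,interpolation=cv2.INTER_CUBIC)
cv2.imwrite('pics/c4.png',np.hstack([k(d,(220,120,420,320),(260,500)) if 0 else k(d,(240,180,400,300),(400,300)),np.vstack([k(e,(260,125,360,200),(400,300))]) ,]))
a=cv2.imread('pics/c4.png'); b=np.hstack([k(f,(290,140,390,215),(400,300)),k(d,(120,100,520,400),(400,300))]); cv2.imwrite('pics/c4.png',np.vstack([a,b]))"
```

```text
(no output)
```

View pics/c4.png

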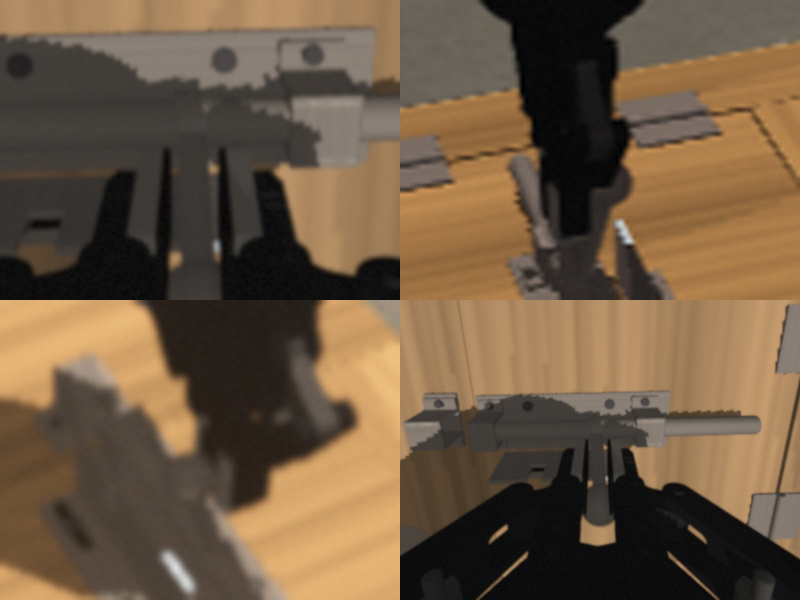

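The ball has squeezed out to the −x side, and only the stem is between the fingers. I'll locate the ball from the scene (≈(314,171)) and wrist (≈(318,314)) pictures.

```bash
python3 -c "
from h import *
import pickle
d,e,f=pickle.load(open('D2.pkl','rb'))
P,r=tri([e,d],[(314,171),(318,314)]); print(P,inbox(P),r)
s,R=st(); t=s['ee_pos']; print('proj grip pt, tcp in wrist',proj(d,[t-.019*R[:,0],t]),'scene',proj(e,[t-.019*R[:,0],t]))
o,_=ray(d,(320,200)); print('wrist cam box',inbox(o))
for x in (.02,.012,.005,-.003,-.01): 
  a=np.arcsin((.02-x)/.065); q=box(pb,[[x,-.031,.155+.018+.065*np.cos(a)]]); print(x,a.round(2),proj(d,q).round(0),proj(e,q).round(0))
"
```

```text
[0.59851728 0.04692602 0.23549728] [-0.00099777 -0.03017652  0.23549728] [array([ 0.43246145, -0.54848569]), array([-0.69420348, -2.5363603 ])]
t 4.33 tcp [0.6218 0.0416 0.2155] gripbox [ 0.0227 -0.0303  0.2345] toolx [ 0.006 -0.006 -1.   ] tooly [-0.218 -0.976  0.005] yaw_off -180.29 F [ 0.5 -0.7  1. ] w 10.0
proj grip pt, tcp in wrist [[317.40694429 272.38511603]
 [317.3967924  253.89940445]] scene [[302.29499929 172.95038393]
 [302.47329932 180.88718406]]
wrist cam box [ 0.10365729 -0.03005099  0.35976041]
0.02 0.0 [[319. 281.]] [[304. 171.]]
0.012 0.12 [[319. 293.]] [[308. 171.]]
0.005 0.23 [[319. 303.]] [[311. 170.]]
-0.003 0.36 [[319. 312.]] [[315. 171.]]
-0.01 0.48 [[319. 319.]] [[319. 171.]]
```

The ball is now at box x ≈ −0.002 (turn ≈ 0.33), with the grip point at +0.023. I'll open, recentre on the ball and regrip with full closing.

```bash
python3 -m handwheel '[0,0,0,0,0,0,0.055, 0,0,0,0,0,0,0.055, -0.012,0.002,0,0,0,0,0.055, -0.012,0.002,0,0,0,0,0.055, 0,0,0,0,0,0,0.04]'; python3 -c "
from h import *
import pickle
s,R=st()
d=cam('wrist'); e=cam('scene'); t=s['ee_pos']; print(proj(d,t-.019*R[:,0]))
k=lambda d,c,s:cv2.resize(d['frame'][c[1]:c[3],c[0]:c[2],::-1],s,interpolation=cv2.INTER_CUBIC)
cv2.imwrite('pics/c5.png',np.hstack([k(d,(240,200,400,320),(400,300)),k(e,(260,125,360,200),(400,300))]))
pickle.dump((d,e),open('D3.pkl','wb'))"
```

```text
time: 4.95
ee_pos: [0.595, 0.0463, 0.2144]
eef_rot: [2.348, 1.564, -1.014]
force: [0.8, -0.2, 0.0]
width: 0.473
t 4.95 tcp [0.595  0.0463 0.2144] gripbox [-0.0044 -0.0314  0.2334] toolx [ 0.004 -0.006 -1.   ] tooly [-0.219 -0.976  0.005] yaw_off -180.31 F [ 0.8 -0.2  0. ] w 40.4
[[317.50066147 271.54348272]]
```

View pics/c5.png

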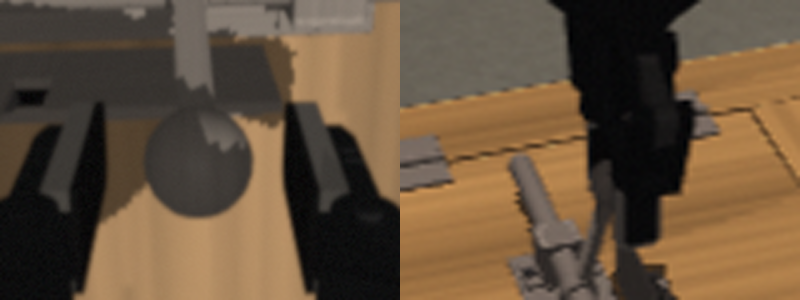

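Left crop: the ball is centred at (198,162), which is wrist pixel (319,265), against the grip-point projection at (317.5,271.5). One picture remains for viewing, so from here I'll measure numerically.

```bash
cat >> h.py <<'E'
def arc(d,row,y=-.031,h=.155):
    "turn at which the ball's image row matches"
    from scipy.optimize import brentq
    f=lambda a: proj(d,box(pb,[[.02-.065*np.sin(a),y,h+.018+.065*np.cos(a)]]))[0,1]-row
    a=np.linspace(-.3,1.3,81); v=[f(x) for x in a]
    return [(brentq(f,a[i],a[i+1]),) for i in range(80) if v[i]*v[i+1]<0]
def circ(d,c=(280,235,360,310)):
    g=cv2.GaussianBlur(cv2.cvtColor(d["frame"][c[1]:c[3],c[0]:c[2]],cv2.COLOR_RGB2GRAY),(3,3),0)
    r=cv2.HoughCircles(cv2.resize(g,None,fx=3,fy=3,interpolation=cv2.INTER_CUBIC),cv2.HOUGH_GRADIENT,1,200,param1=60,param2=12,minRadius=45,maxRadius=75)
    return None if r is None else (r[0]/3+[c[0],c[1],0]).round(1)
E
python3 -c "
from h import *
import pickle
d,e=pickle.load(open('D3.pkl','rb'))
print(circ(d))
for r in (263,264.8,266.5):
  for (a,) in arc(d,r): print(r,a,.02-.065*np.sin(a),.173+.065*np.cos(a))
P,_=tri([d,pickle.load(open('D2.pkl','rb'))[1]],[(319.2,264.8),(314,171)]); print(inbox(P))
"
```

```text
[[319.2 264.5  22. ]]
263 0.2836261780329107 0.0018104791619247829 0.23540305546751078
264.8 0.3039254062389532 0.0005475797373811417 0.23502099117175132
266.5 0.32376095890769546 -0.0006787335859793596 0.23462296631354326
[-0.00079205 -0.0323167   0.23276524]
```

```bash
python3 -m handwheel '[0.0045,-0.001,0,0,0,0,0.03, 0,0,0,0,0,0,0, 0,0,0,0,0,0,0, 0,0,0,0,0,0,0, 0,0,0,0,0,0,0]'; python3 -c "
from h import *
s,R=st()
d=cam('wrist');print(circ(d),proj(d,s['ee_pos']-.019*R[:,0]))"
python3 -m handwheel '[0.003,-0.001,0.0005,0,0,0,0, 0.003,-0.001,0.0005,0,0,0,0]'; python3 -c "
from h import *
s,R=st()
d=cam('wrist');print(circ(d),proj(d,s['ee_pos']-.019*R[:,0]))"
```

```text
time: 5.68
ee_pos: [0.6012, 0.0451, 0.2145]
eef_rot: [2.357, 1.564, -1.005]
force: [-0.3, 0.8, 1.5]
width: 0.22
t 5.67 tcp [0.6012 0.0451 0.2145] gripbox [ 0.0019 -0.0313  0.2335] toolx [ 0.004 -0.006 -1.   ] tooly [-0.219 -0.976  0.005] yaw_off -180.32 F [-0.3  0.8  1.5] w 18.8
[[317.8 276.2  21.2]] [[317.45553364 271.58012813]]
time: 5.98
ee_pos: [0.6069, 0.0438, 0.2158]
eef_rot: [2.364, 1.565, -0.998]
force: [-4.1, 4.1, 4.2]
width: 0.221
t 5.97 tcp [0.6069 0.0438 0.2158] gripbox [ 0.0078 -0.0314  0.2348] toolx [ 0.003 -0.005 -1.   ] tooly [-0.218 -0.976  0.004] yaw_off -180.3 F [-4.1  4.1  4.2] w 18.9
[[317.2 276.8  20.6]] [[317.51537812 271.5840181 ]]
```

The ball follows the fingers but sits about 3.5 mm off-centre. I'll recentre before going on.

```bash
python3 -m handwheel '[0,0,0,0,0,0,0.035, 0,0,0,0,0,0,0.035, -0.004,0.001,0,0,0,0,0.035, 0,0,0,0,0,0,0, 0,0,0,0,0,0,0, 0,0,0,0,0,0,0]'; python3 -c "
from h import *
s,R=st()
d=cam('wrist');print(circ(d),proj(d,s['ee_pos']-.019*R[:,0]))"
python3 -m handwheel '[0.003,-0.001,0.0005,0,0,0,0, 0.003,-0.001,0.0005,0,0,0,0]'; python3 -c "
from h import *
s,R=st()
d=cam('wrist');print(circ(d),proj(d,s['ee_pos']-.019*R[:,0]))"
```

```text
time: 6.78
ee_pos: [0.6037, 0.0442, 0.2155]
eef_rot: [2.448, 1.564, -0.915]
force: [-0.2, -0.5, 0.2]
width: 0.225
t 6.78 tcp [0.6037 0.0442 0.2155] gripbox [ 0.0046 -0.0316  0.2345] toolx [ 0.004 -0.006 -1.   ] tooly [-0.219 -0.976  0.005] yaw_off -180.32 F [-0.2 -0.5  0.2] w 19.3
[[317.5 269.2  23.3]] [[317.50725088 271.5490555 ]]
time: 7.08
ee_pos: [0.6092, 0.0429, 0.2163]
eef_rot: [2.366, 1.565, -0.996]
force: [-3.9, 5.6, 1.9]
width: 0.224
t 7.08 tcp [0.6092 0.0429 0.2163] gripbox [ 0.0103 -0.0318  0.2353] toolx [ 0.003 -0.005 -1.   ] tooly [-0.218 -0.976  0.004] yaw_off -180.3 F [-3.9  5.6  1.9] w 19.1
[[316.8 268.5  23.7]] [[317.44248921 271.57416463]]
```

```bash
python3 -m handwheel '[0.003,-0.0004,0.0002,0,0,0,0, 0.003,-0.0004,0,0,0,0,0, 0.002,-0.0003,0,0,0,0,0]'; python3 -c "
from h import *
s,R=st()
d=cam('wrist');print(circ(d),proj(d,s['ee_pos']-.019*R[:,0]))"
```

```text
time: 7.5
ee_pos: [0.6168, 0.0416, 0.2162]
eef_rot: [1.88, 1.566, -1.483]
force: [-2.1, 2.4, 1.8]
width: 0.222
t 7.5 tcp [0.6168 0.0416 0.2162] gripbox [ 0.0179 -0.0314  0.2352] toolx [ 0.    -0.005 -1.   ] tooly [-0.219 -0.976  0.005] yaw_off -180.32 F [-2.1  2.4  1.8] w 18.9
[[317.2 272.8  20.6]] [[317.49283237 271.54723238]]
```

```bash
cat >> h.py <<'E'
def chk():
    s,R=st(); d=cam('wrist'); print(circ(d),proj(d,s['ee_pos']-.019*R[:,0])[0].round(1))
E
python3 -m handwheel '[0.0015,0,-0.0015,0,0,0,0, 0,0.0007,-0.002,0,0,0,0]';python3 -c "
from h import *
chk()"
python3 -m handwheel '[0,0.0005,-0.0025,0,0,0,0, 0,0.0005,-0.0025,0,0,0,0]';python3 -c "
from h import *
chk()"
```

```text
time: 7.8
ee_pos: [0.6194, 0.0422, 0.2141]
eef_rot: [2.254, 1.565, -1.107]
force: [-3.3, 2.1, 8.0]
width: 0.219
t 7.8 tcp [0.6194 0.0422 0.2141] gripbox [ 0.0203 -0.0303  0.2331] toolx [ 0.003 -0.005 -1.   ] tooly [-0.218 -0.976  0.005] yaw_off -180.25 F [-3.3  2.1  8. ] w 18.7
[[318.2 268.2  24.1]] [317.5 271.6]
time: 8.1
ee_pos: [0.6211, 0.0427, 0.2121]
eef_rot: [2.663, 1.561, -0.697]
force: [-3.3, 0.3, 10.8]
width: 0.221
t 8.1 tcp [0.6211 0.0427 0.2121] gripbox [ 0.0218 -0.0294  0.2311] toolx [ 0.008 -0.006 -1.   ] tooly [-0.216 -0.976  0.005] yaw_off -180.18 F [-3.3  0.3 10.8] w 18.9
[[317.5 268.8  22.6]] [317.5 271.6]
```

```bash
python3 -m handwheel '[-0.0015,0.0005,-0.0025,0,0,0,0, -0.001,0.0005,-0.0025,0,0,0,0]'
python3 -m handwheel '[-0.001,0,-0.0025,0,0,0,0, -0.0005,0,-0.0025,0,0,0,0]';python3 -c "
from h import *
chk()"
```

```text
time: 8.4
ee_pos: [0.622, 0.0426, 0.2113]
eef_rot: [2.915, 1.552, -0.445]
force: [-0.7, -0.1, 11.3]
width: 0.229
time: 8.65
ee_pos: [0.6242, 0.042, 0.2112]
eef_rot: [3.065, 1.543, -0.295]
force: [-2.4, 1.4, 10.9]
width: 0.221
t 8.65 tcp [0.6242 0.042  0.2112] gripbox [ 0.0246 -0.0294  0.2301] toolx [ 0.026 -0.008 -1.   ] tooly [-0.217 -0.976  0.002] yaw_off -180.2 F [-2.4  1.4 10.9] w 18.9
[[317.5 270.5  24.1]] [317.5 271.5]
```

```bash
python3 -m handwheel '[-0.0015,0,-0.0035,0.2,0.8,0,0, -0.0015,0,-0.0035,0.2,0.8,0,0]';python3 -c "
from h import *
chk()"
python3 -m handwheel '[-0.0015,0,-0.0035,0.1,0.8,0,0, -0.0015,0,-0.0035,0.1,0.8,0,0]';python3 -c "
from h import *
chk()"
```

```text
time: 8.95
ee_pos: [0.6255, 0.0418, 0.2096]
eef_rot: [-2.991, 1.561, -0.067]
force: [-0.3, -0.0, 9.0]
width: 0.224
t 8.95 tcp [0.6255 0.0418 0.2096] gripbox [ 0.0263 -0.0295  0.2286] toolx [ 0.01  -0.001 -1.   ] tooly [-0.216 -0.976 -0.001] yaw_off -180.16 F [-0.3 -0.   9. ] w 19.1
[[316.8 272.8  23.7]] [317.5 271.6]
time: 9.25
ee_pos: [0.6279, 0.0416, 0.208]
eef_rot: [-0.251, 1.564, 2.675]
force: [0.6, 1.0, 13.0]
width: 0.223
t 9.25 tcp [0.6279 0.0416 0.208 ] gripbox [ 0.029  -0.0291  0.227 ] toolx [-0.006  0.003 -1.   ] tooly [-0.214 -0.977 -0.002] yaw_off -180.03 F [ 0.6  1.  13. ] w 19.0
[[316.2 271.5  23. ]] [317.5 271.6]
```

The tool drifts +x under load, so each row needs a compensating −x. I'll bring it back to x = 0.020 while holding the press.

```bash
python3 -m handwheel '[-0.005,0.001,-0.003,0,0.2,0,0, -0.005,0.001,-0.003,0,0.2,0,0]';python3 -c "
from h import *
chk()"
python3 -m handwheel '[-0.004,0.0005,-0.003,0,0.2,0,0, -0.004,0.0005,-0.003,0,0.2,0,0]';python3 -c "
from h import *
chk()"
```

```text
time: 9.55
ee_pos: [0.6248, 0.0425, 0.2084]
eef_rot: [-2.34, 1.568, 0.588]
force: [2.0, -1.7, 12.2]
width: 0.222
t 9.55 tcp [0.6248 0.0425 0.2084] gripbox [ 0.0256 -0.029   0.2274] toolx [ 0.002  0.002 -1.   ] tooly [-0.212 -0.977 -0.002] yaw_off -179.91 F [ 2.  -1.7 12.2] w 18.9
[[318.2 271.8  22.6]] [317.5 271.5]
time: 9.85
ee_pos: [0.6233, 0.0427, 0.2089]
eef_rot: [-2.861, 1.559, 0.069]
force: [2.7, 0.0, 11.4]
width: 0.219
t 9.85 tcp [0.6233 0.0427 0.2089] gripbox [ 0.0239 -0.0291  0.2279] toolx [ 0.012  0.001 -1.   ] tooly [-0.21  -0.978 -0.003] yaw_off -179.79 F [ 2.7  0.  11.4] w 18.7
[[317.5 273.8  20.6]] [317.4 271.6]
```

```bash
python3 -m handwheel '[-0.006,0.001,-0.004,0,0.5,0,0, -0.006,0.001,-0.005,0,0.5,0,0]';python3 -c "
from h import *
chk()"
python3 -m handwheel '[-0.005,0.0005,-0.005,0,0.5,0,0, -0.005,0.0005,-0.005,0,0.5,0,0]';python3 -c "
from h import *
chk()"
```

```text
time: 10.15
ee_pos: [0.6196, 0.0438, 0.208]
eef_rot: [-2.933, 1.556, -0.0]
force: [4.1, -2.1, 19.4]
width: 0.226
t 10.15 tcp [0.6196 0.0438 0.208 ] gripbox [ 0.02   -0.0288  0.227 ] toolx [ 0.015 -0.    -1.   ] tooly [-0.207 -0.978 -0.003] yaw_off -179.63 F [ 4.1 -2.1 19.4] w 19.3
[[317.2 270.8  23.7]] [317.5 271.6]
time: 10.45
ee_pos: [0.6194, 0.0439, 0.208]
eef_rot: [-2.978, 1.55, -0.042]
force: [2.8, -1.6, 17.8]
width: 0.219
t 10.45 tcp [0.6194 0.0439 0.208 ] gripbox [ 0.0196 -0.0288  0.227 ] toolx [ 0.021 -0.001 -1.   ] tooly [-0.204 -0.979 -0.003] yaw_off -179.45 F [ 2.8 -1.6 17.8] w 18.7
[[317.2 270.5  24.1]] [317.5 271.5]
```

z stalls at 0.2270 with 18–19 N, so the hatch is flush on its hard stop. I'll keep pressing and slide towards the keeper.

```bash
python3 -m handwheel '[-0.004,0.005,-0.005,0,0.8,-0.3,0, -0.004,0.005,-0.005,0,0.8,-0.3,0, -0.004,0.005,-0.005,0,0.8,-0.2,0]';python3 -c "
from h import *
chk()"
```

```text
time: 10.88
ee_pos: [0.621, 0.0552, 0.208]
eef_rot: [2.954, 1.557, -0.403]
force: [3.7, -4.9, 16.8]
width: 0.22
t 10.88 tcp [0.621  0.0552 0.208 ] gripbox [ 0.0189 -0.0173  0.227 ] toolx [ 0.012 -0.005 -1.   ] tooly [-0.214 -0.977  0.002] yaw_off -180.06 F [ 3.7 -4.9 16.8] w 18.8
[[318.2 271.8  22.6]] [317.5 271.6]
```

```bash
python3 -m handwheel '[-0.004,0.0045,-0.005,0.2,0.6,0,0, -0.004,0.0045,-0.005,0.2,0.6,0,0]';python3 -m handwheel '[-0.004,0.004,-0.005,0.1,0.6,0,0, -0.004,0.004,-0.005,0.1,0.6,0,0]';python3 -c "
from h import *
chk()"
```

```text
time: 11.18
ee_pos: [0.6223, 0.0621, 0.208]
eef_rot: [-3.01, 1.557, -0.082]
force: [2.9, -4.7, 17.2]
width: 0.219
time: 11.42
ee_pos: [0.6235, 0.0677, 0.208]
eef_rot: [-2.948, 1.557, -0.018]
force: [3.5, -5.0, 17.6]
width: 0.221
t 11.43 tcp [0.6235 0.0677 0.208 ] gripbox [ 0.0187 -0.0046  0.227 ] toolx [ 0.014 -0.    -1.   ] tooly [-0.209 -0.978 -0.003] yaw_off -179.76 F [ 3.5 -5.  17.6] w 18.9
[[317.5 269.8  24.4]] [317.5 271.6]
```

Slide ≈ 0.024, y force still about 5 N, so the nose has entered the keeper freely.

```bash
python3 -m handwheel '[-0.004,0.0045,-0.005,0,0.6,-0.2,0, -0.004,0.0045,-0.005,0,0.6,-0.1,0, -0.004,0.0045,-0.005,0,0.6,0,0]';python3 -m handwheel '[-0.004,0.004,-0.004,0,0.6,0,0, -0.003,0.0035,-0.003,0,0.5,0,0]';python3 -c "
from h import *
chk()"
```

```text
time: 11.85
ee_pos: [0.6253, 0.0779, 0.208]
eef_rot: [3.12, 1.554, -0.234]
force: [2.7, -5.4, 17.6]
width: 0.221
time: 12.1
ee_pos: [0.6254, 0.0831, 0.2083]
eef_rot: [2.927, 1.556, -0.426]
force: [4.3, -4.9, 7.8]
width: 0.221
t 12.1 tcp [0.6254 0.0831 0.2083] gripbox [0.0173 0.011  0.2273] toolx [ 0.013 -0.006 -1.   ] tooly [-0.209 -0.978  0.003] yaw_off -179.77 F [ 4.3 -4.9  7.8] w 18.9
[[318.2 273.2  21.3]] [317.5 271.5]
```

```bash
python3 -m handwheel '[0,0.0032,-0.001,0,0.3,0,0, 0,0.0032,0,0,0.3,0,0, 0,0.001,0,0,0,0,0]';python3 -c "
from h import *
import pickle
chk(); d=cam('wrist'); pickle.dump(d,open('D4.pkl','wb'))
b=circ(d)[0]; print(b)
P=inbox(onz(d,b[:2],.2345));print('ball',P)
for y in(.008,.0135,.019): print(proj(d,box(pb,[[-.008,y,.192]])))
# notch: dark blob near strip's top
g=cv2.cvtColor(d['frame'],cv2.COLOR_RGB2GRAY); np.set_printoptions(linewidth=250)
print(g[226:262:2,270:366:3])"
```

```text
time: 12.52
ee_pos: [0.6288, 0.0871, 0.2102]
eef_rot: [2.519, 1.557, -0.834]
force: [-0.2, -3.9, -0.3]
width: 0.219
t 12.53 tcp [0.6288 0.0871 0.2102] gripbox [0.0198 0.0156 0.2292] toolx [ 0.009 -0.01  -1.   ] tooly [-0.21  -0.978  0.008] yaw_off -179.8 F [-0.2 -3.9 -0.3] w 18.7
[[318.2 273.2  21.3]] [317.5 271.5]
[318.2 271.8  22.6]
ball [0.02300403 0.01542288 0.2345    ]
[[328.32802439 276.62516989]]
[[320.13963467 276.6401451 ]]
[[311.94687759 276.6556942 ]]
[[ 62  61  63  58  63  63  64  61  63  64  64  63  64  60  61  60  58  59  62  66  90  73  64  63  63  70  67 102 100 125 125 126]
 [ 62  63  64  59  65  65  64  64  64  65  65  65  65  62  53  51  51  52  62  65  65  64  63  64  64  65  64  66  66 102 129 125]
 [ 62  62  64  59  64  65  64  65  64  63  64  62  63  61  52  52  52  51  61  63  63  63  62  62  63  63  63  63  62  64  97  80]
 [ 64  60  62  57  62  61  62  63  62  60  61  60  60  60  50  53  52  51  59  61  61  60  60  61  61  62  62  62  61  61  61  62]
 [ 62  62  63  57  60  59  59  61  59  59  59  59  60  57  51  53  51  50  57  60  59  59  57  58  58  59  59
[... 1025 characters left out ...]
 46  11  47  67  67  60  15   9  30  67  72]
 [ 70  68  22  10  13  28  56  58  58  10  16  51  50  52  52  53  54  60  62  59  64  55  14  41  66  66  63  13  16  18  43  72]
 [ 71  61  15  11  12  35  59  57  56   9  17  51  52  53  54  56  54  60  73  71  62  51   8  30  67  68  65  16  15  18  20  70]
 [ 71  51  14  17  15  44  59  57  53  11  19  51  53  55  56  56  56  59  82  81  77  61  14  26  63  65  66  25  16  17  18  67]
 [ 70  37  16  17  18  52  57  58  50   9  41  52  56  56  58  58  59  57  83  87  87  74  36  16  60  66  64  34  18  22  17  63]
 [ 70  22  13  15  17  54  58  57  46  10  50  55  56  57  58  59  60  59  71  74  94  78  46  16  57  61  60  41  17  16  14  53]]
```

Slide ≈ 0.0444 and the hatch is bolted. Next I'll turn the handle down along its arc.

```bash
python3 -m handwheel '[-0.007,0.0013,-0.0003,0.2,0.1,0,0, -0.007,0.0013,-0.001,0.2,0.1,0,0]'; python3 -c "
from h import *
chk()"; python3 -m handwheel '[-0.0065,0.0013,-0.0016,0.1,0,0,0, -0.0065,0.0013,-0.0022,0.1,0,0,0]'; python3 -c "
from h import *
chk()"
```

```text
time: 12.88
ee_pos: [0.6168, 0.0897, 0.2093]
eef_rot: [3.069, 1.56, -0.284]
force: [-1.3, 0.1, 1.2]
width: 0.169
t 12.88 tcp [0.6168 0.0897 0.2093] gripbox [0.0075 0.0155 0.2283] toolx [ 0.01  -0.003 -1.   ] tooly [-0.21  -0.978  0.001] yaw_off -179.81 F [-1.3  0.1  1.2] w 14.5
[[317.8 297.8  17.5]] [317.5 271.5]
time: 13.18
ee_pos: [0.6012, 0.0933, 0.204]
eef_rot: [-2.653, 1.563, 0.277]
force: [-0.1, 0.9, -0.1]
width: -0.003
t 13.18 tcp [0.6012 0.0933 0.204 ] gripbox [-0.0084  0.0157  0.2229] toolx [ 0.007  0.002 -1.   ] tooly [-0.21  -0.978 -0.003] yaw_off -179.82 F [-0.1  0.9 -0.1] w -0.2
None [317.5 271.6]
```

The ball slipped out of the pads again, this time to +x. The bolt stays shot. From here I'll push the ball with positive contact instead of gripping it, so I'll raise the tool and locate the ball.

```bash
python3 -m handwheel '[0,0,0.03,0,0.2,0,0, 0,0,0.04,0,0.2,0,0.012, 0.02,-0.004,0.01,0,0,0,0.012, 0.02,-0.004,0,0,0,0,0.012]'; python3 -c "
from h import *
import pickle
s,R=st(); d=cam('wrist'); e=cam('scene'); f=cam('side'); pickle.dump((d,e,f),open('D5.pkl','wb'))
print(circ(d,(240,150,400,310)))
for a in (-.3,-.2,-.1,0,.1,.2,.3):
    q=box(pb,[[.02-.065*np.sin(a),.0144,.1696+.065*np.cos(a)]]); print(a,proj(d,q)[0].round(1),proj(e,q)[0].round(1))
k=lambda d,c,s:cv2.resize(d['frame'][c[1]:c[3],c[0]:c[2],::-1],s,interpolation=cv2.INTER_CUBIC)
cv2.imwrite('pics/c6.png',np.hstack([k(d,(220,120,420,320),(500,500)),k(e,(275,135,375,235),(300,300))]) if 0 else cv2.hconcat([k(d,(220,120,420,320),(450,450)),cv2.resize(k(e,(280,140,358,240),(351,450)),(350,450))]))"
```

```text
time: 13.72
ee_pos: [0.6387, 0.0863, 0.2859]
eef_rot: [-0.65, 1.568, 2.283]
force: [-0.2, -0.3, 0.5]
width: 0.141
t 13.72 tcp [0.6387 0.0863 0.2859] gripbox [0.0299 0.0168 0.3049] toolx [-0.002  0.002 -1.   ] tooly [-0.208 -0.978 -0.002] yaw_off -179.68 F [-0.2 -0.3  0.5] w 12.0
[[329.8 256.8  22.6]
 [256.2 269.2  20.2]
 [290.2 171.8  19.9]
 [394.8 299.8  17.6]]
-0.3 [320.9 205.4] [299.8 190.2]
-0.2 [320.9 214. ] [303.2 188.9]
-0.1 [320.8 222.4] [306.7 187.8]
0 [320.7 230.3] [310.1 187. ]
0.1 [320.6 237.8] [313.6 186.5]
0.2 [320.5 244.6] [317.  186.3]
0.3 [320.4 250.7] [320.3 186.4]
```

View pics/c6.png

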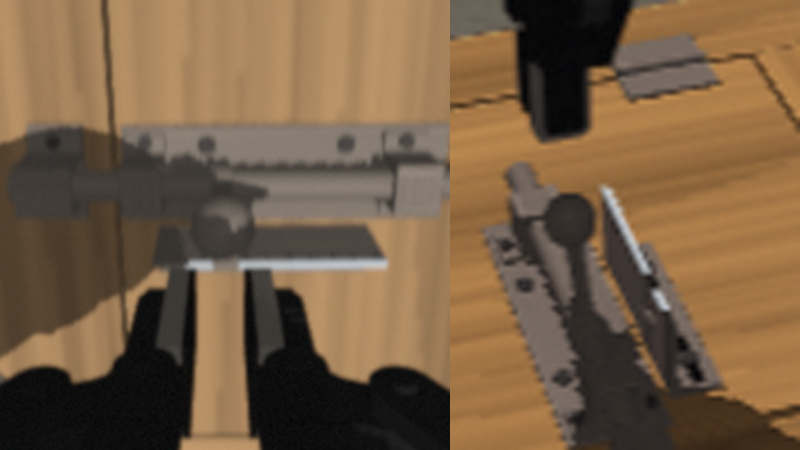

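The wrist crop shows the ball at (222,227), turn ≈ −0.12. The strip's lit top edge runs from column 155 to 387 at row 264, with the notch gap at columns 212–240, almost in line with the ball. The nose is in the keeper. I'll measure the gap properly.

```bash
python3 -c "
from h import *
import pickle
d,e,f=pickle.load(open('D5.pkl','rb'))
im=d['frame'].astype(int); np.set_printoptions(linewidth=250)
print(im[234:242,286:396:3,2])
print(im[236:239,308:334,2])
print('ball',inbox(onz(d,(318.7,220.9),.2342)))
for c in (288.5,314.5,320.4,326.5,392): print(c,inbox(onz(d,(c,237.3),.1915)))
print(circ(d,(295,195,345,247)))
"
```

```text
[[ 47  46  46  46  46  50  75  82  72  75  59  61  72  82  78  82  89  89  90  92  89  85  95  94  90  95 101  97 101 103  98 104 105 102 102 114  95]
 [ 48  49  48  51  48  51 106 120 114 113  74  81  88 103 120 122 127 128 130 130 129 129 136 137 134 138 142 140 142 144 141 150 150 148 146 146  95]
 [ 49  51  50  52  51  59 142 162 159 153  94  96 101 122 163 164 163 167 167 169 168 168 176 175 173 175 178 180 180 181 180 184 187 185 184 172  95]
 [ 49  52  57  58  58  73 162 186 185 177 108 108 110 133 186 183 184 187 188 190 190 191 196 196 195 196 197 199 199 200 200 199 199 197 196 182  95]
 [ 48  62  69  67  60  81 156 184 190 183 112 112 111 133 181 168 171 171 178 190 190 188 193 193 193 194 191 193 191 192 192 186 184 183 183 168  96]
 [ 51  75  82  69  58  71 115 150 172 169 110 110 109 127 144 119 126 124 140 168 168 167 168 169 169 168 164 162 162 162 162 158 155 154 154 143  96]
 [ 55  89  92  65  56  57  61 107 142 139 106 106 105 113  94  63  76  76 101 134 135 132 134 133 134 135 131 127 128 126 128 128 122 122 124 117  96]
 [ 67  97  96  63  54  54  28  78 115 114 101  99  97 100  65  37  60  61  79 106 106 104 106 108 109 111 110 105 104 103 106 108 105 105 105 103  95]]
[[158 157 159 159 160 153 126 101  94  95  96  96  97  99 101 104 110 122 145 158 163 162 162 164 164 163]
 [185 184 185 186 186 177 151 117 108 106 108 108 107 109 110 109 116 133 163 183 186 183 182 183 184 183]
 [188 188 190 190 190 183 159 124 112 111 112 112 111 113 111 112 116 133 164 184 181 171 168 168 172 171]]
ball [0.02764793 0.01598967 0.2342    ]
288.5 [-0.00773232  0.04412614  0.1915    ]
314.5 [-0.00757859  0.01958226  0.1915    ]
320.4 [-0.0075433  0.0140136  0.1915   ]
326.5 [-0.00750665  0.00825667  0.1915    ]
392 [-0.00710313 -0.05350809  0.1915    ]
None
```

Notch centre is y ≈ 0.0144 and the stem's y ≈ 0.016, so the bolt wants about 1.6 mm back. I'll regrip centred on the ball, biased slightly +x and high because the ball lags that way.

```bash
python3 -m handwheel '[0,0,0,0,0,0,0.045, 0,0,0,0,0,0,0.045, 0,-0.001,-0.03,0,0,0,0.045, 0,0,-0.03,0,0,0,0.045, 0,0,-0.009,0,0,0,0.03, 0,0,0,0,0,0,0.03]'; python3 -c "
from h import *
chk()"; python3 -m handwheel '[0,0,0,0,0,0,0, 0,0,0,0,0,0,0, 0,0,0,0,0,0,0]'; python3 -c "
from h import *
chk()"
```

```text
time: 14.62
ee_pos: [0.6364, 0.0857, 0.2146]
eef_rot: [-0.292, 1.567, 2.64]
force: [0.3, 0.5, 0.3]
width: 0.352
t 14.62 tcp [0.6364 0.0857 0.2146] gripbox [0.0278 0.0158 0.2336] toolx [-0.004  0.002 -1.   ] tooly [-0.207 -0.978 -0.001] yaw_off -179.65 F [0.3 0.5 0.3] w 30.0
[[317.5 276.5  20.8]] [317.5 271.6]
time: 15.05
ee_pos: [0.6368, 0.0859, 0.2162]
eef_rot: [-0.773, 1.567, 2.159]
force: [0.7, -1.0, -3.8]
width: 0.221
t 15.05 tcp [0.6368 0.0859 0.2162] gripbox [0.0281 0.016  0.2352] toolx [-0.002  0.003 -1.   ] tooly [-0.208 -0.978 -0.002] yaw_off -179.66 F [ 0.7 -1.  -3.8] w 18.9
[[319.2 273.2  23.3]] [317.5 271.5]
```

```bash
python3 -m handwheel '[-0.0003,-0.0022,-0.0005,0,0,0,0, 0,0,0,0,0,0,0]'; python3 -c "
from h import *
chk()"; python3 -m handwheel '[-0.006,0.0013,-0.0003,0,0,0,0, -0.006,0.0013,-0.0005,0,0,0,0]'; python3 -c "
from h import *
chk()"
```

```text
time: 15.35
ee_pos: [0.6372, 0.0855, 0.2161]
eef_rot: [-1.385, 1.565, 1.548]
force: [-0.0, -0.4, -4.1]
width: 0.222
t 15.35 tcp [0.6372 0.0855 0.2161] gripbox [0.0286 0.0156 0.2351] toolx [ 0.     0.006 -1.   ] tooly [-0.207 -0.978 -0.006] yaw_off -179.63 F [-0.  -0.4 -4.1] w 18.9
[[317.5 276.2  20.2]] [317.5 271.6]
time: 15.65
ee_pos: [0.6268, 0.0876, 0.2166]
eef_rot: [-2.088, 1.564, 0.845]
force: [4.1, -1.1, -1.7]
width: 0.22
t 15.65 tcp [0.6268 0.0876 0.2166] gripbox [0.0179 0.0155 0.2356] toolx [ 0.005  0.005 -1.   ] tooly [-0.207 -0.978 -0.006] yaw_off -179.63 F [ 4.1 -1.1 -1.7] w 18.8
[[317.8 273.8  21.6]] [317.5 271.5]
```

```bash
python3 -m handwheel '[-0.0008,-0.003,0.0003,-0.3,0.2,0,0, -0.0003,-0.001,0.0003,-0.2,0.2,0,0]'; python3 -c "
from h import *
chk()"; python3 -m handwheel '[-0.006,0.0013,-0.0005,0,0,0,0, -0.006,0.0013,-0.001,0,0,0,0]'; python3 -c "
from h import *
chk()"
```

```text
time: 15.95
ee_pos: [0.6258, 0.0869, 0.2168]
eef_rot: [-1.567, 1.569, 1.366]
force: [4.7, 2.2, -6.6]
width: 0.225
t 15.95 tcp [0.6258 0.0869 0.2168] gripbox [0.0171 0.0146 0.2358] toolx [ 0.     0.002 -1.   ] tooly [-0.207 -0.978 -0.002] yaw_off -179.61 F [ 4.7  2.2 -6.6] w 19.2
[[317.5 275.2  20.2]] [317.5 271.5]
time: 16.25
ee_pos: [0.6138, 0.0895, 0.2159]
eef_rot: [-1.918, 1.569, 1.014]
force: [1.7, 0.4, 1.7]
width: 0.216
t 16.25 tcp [0.6138 0.0895 0.2159] gripbox [0.0048 0.0147 0.2349] toolx [ 0.001  0.002 -1.   ] tooly [-0.208 -0.978 -0.002] yaw_off -179.66 F [1.7 0.4 1.7] w 18.4
[[317.8 258.5  22. ]] [317.5 271.6]
```

The ball lagged to the pad edge again, so I'll stop gripping it. I'll open, go behind the ball on the +x side, set a 14 mm slot and push it in −x with the slot guiding it.

```bash
python3 -m handwheel '[0,0,0,0,0,0,0.045, 0,0,0,0,0,0,0.045, 0.018,-0.004,0,0,0,0,0.045, 0.018,-0.004,0,0,0,0,0.03]'; python3 -c "
from h import *
import pickle
s,R=st(); d=cam('wrist'); pickle.dump(d,open('D6.pkl','wb')); e=cam('scene')
im=d['frame']; 
print(circ(d,(270,240,370,380)),circ(d,(290,270,350,330)))
for a in (-.2,-.1,0,.1,.2,.3,.4):
    q=box(pb,[[.02-.065*np.sin(a),.0146,.17+.065*np.cos(a)]]); print(a,proj(d,q)[0].round(1))
"
```

```text
time: 16.8
ee_pos: [0.6475, 0.0813, 0.2161]
eef_rot: [-0.439, 1.569, 2.495]
force: [-0.0, 0.0, 0.3]
width: 0.354
t 16.8 tcp [0.6475 0.0813 0.2161] gripbox [0.0396 0.0138 0.2351] toolx [-0.002  0.001 -1.   ] tooly [-0.205 -0.979 -0.001] yaw_off -179.53 F [-0.   0.   0.3] w 30.3
[[315.5 312.8  20. ]] [[315.5 312.2  19.9]]
-0.2 [315.9 281. ]
-0.1 [315.8 292.4]
0 [315.7 303. ]
0.1 [315.6 312.5]
0.2 [315.6 320.7]
0.3 [315.5 327.6]
0.4 [315.5 333. ]
```

Ball measured at (315.5,312.5): turn 0.10, y = 0.0146, in line with the notch. I'll narrow the slot and push.

```bash
python3 -m handwheel '[0.0002,0.0009,0,0,0,0,0.014, 0,0,0,0,0,0,0.014, -0.005,0.0011,0,0,0,0,0.014, -0.005,0.0011,0,0,0,0,0.014]'; python3 -c "
from h import *
st()"; python3 -m handwheel '[-0.006,0.0013,0,0,0,0,0.014, -0.006,0.0013,-0.001,0,0,0,0.014]'; python3 -c "
from h import *
chk()"
```

```text
time: 17.4
ee_pos: [0.6366, 0.0842, 0.2151]
eef_rot: [0.023, 1.568, 2.957]
force: [0.6, 0.6, 0.3]
width: 0.17
t 17.4 tcp [0.6366 0.0842 0.2151] gripbox [0.0283 0.0144 0.2341] toolx [-0.003  0.001 -1.   ] tooly [-0.206 -0.978  0.   ] yaw_off -179.59 F [0.6 0.6 0.3] w 14.5
time: 17.65
ee_pos: [0.6238, 0.0873, 0.2144]
eef_rot: [-0.291, 1.568, 2.643]
force: [0.6, -0.4, -0.7]
width: 0.167
t 17.65 tcp [0.6238 0.0873 0.2144] gripbox [0.0151 0.0146 0.2334] toolx [-0.002  0.001 -1.   ] tooly [-0.206 -0.979 -0.001] yaw_off -179.57 F [ 0.6 -0.4 -0.7] w 14.3
None [317.5 271.6]
```

```bash
cat >> h.py <<'E'
def turn(y=.0146):
    d=cam('wrist'); c=circ(d,(280,215,350,345)); print(c)
    if c is not None: print([a for a,in arc(d,c[0][1],y,.152)], 'col->',[proj(d,box(pb,[[.02-.065*np.sin(a),y,.17+.065*np.cos(a)]]))[0].round(1) for a,in arc(d,c[0][1],y,.152)])
    return d
E
python3 -c "
from h import *
d=turn()
g=cv2.cvtColor(d['frame'],cv2.COLOR_RGB2GRAY); np.set_printoptions(linewidth=250)
print(g[240:345:4,285:352:3])
s=bot.sense(); R=Ro.from_euler('xyz',s['eef_rot']).as_matrix()
for a in (0,.1,.2,.3,.4,.5,.6): print(a,proj(d,box(pb,[[.02-.065*np.sin(a),.0146,.17+.065*np.cos(a)]]))[0].round(1))"
```

```text
[[317.2 299.8  20.6]]
[0.41367270584609384] col-> [array([317.1, 299.8])]
[[ 53  55  53  59  58  58  20  49  54  58  58  59  57  53  53  31  42  63  63  58  52  52  52]
 [ 53  54  55  58  59  55  15  47  54  58  59  59  57  54  52  29  35  64  67  64  51  51  50]
 [ 28  28  44  58  60  53  14  49  55  58  59  59  57  53  51  25  26  60  65  65  30  28  34]
 [ 15  13  51  58  60  49  12  47  54  58  59  59  58  61  53  25  18  58  58  63  29  17  15]
 [ 13  12  56  60  59  36  10  48  50  58  57  57  58 103  51  22  11  56  60  59  46  18  11]
 [ 13  21  60  58  58  28  10  47  66  57  57  60  56 108  53  25  15  54  59  60  53  15  17]
 [ 13  35  61  59  58  18  11  49  75  60  61  58  57 103  58  25  10  41  58  58  58  15  17]
 [  9  51  59  59  57  11  11  98 112  59  58  58  58 116 114  53   8  35  60  57  58  25  13]
 [ 16  55  59  58  55   8  10 140 142  59  58  59  57 108 144  67  12  25  61  58  59  38  13]
 [ 14  16  31  61  64  16  16 141 138  57  58  56  58 108 143  78  11  28  70  50  21  13  15]
 [ 16  13  12  17  58  15  19 133  91  50  49  52  51  63 122  89  14  32  5
[... 963 characters left out ...]
   9]
 [ 15  15  14  12  94 152 153 154 151 147 141 133 136 138 144 150 146 141  25   8  11  15  14]
 [ 13  13  14  16  93 152 154 154 151 146 140 135 136 139 144 150 146 141  26  14  15  12  13]
 [ 15  15  13  12 103 153 153 154 149 140 131 133 135 139 144 149 148 141  35  11  13  13  16]
 [ 17  11  13  13 110 152 154 153 150 142 133 135 136 138 144 149 148 141  43  13  12  14   9]
 [ 16  15  14  14 104 148 154 155 150 142 131 135 138 138 144 147 144 136  44  13  13  13  11]
 [ 16   8  13  15  13  15  20  46  71 107 115 121 111  89  62  32  15  13  13  11  15  10  14]]
0 [317.5 263.7]
0.1 [317.4 274.5]
0.2 [317.3 284.1]
0.3 [317.2 292.2]
0.4 [317.2 299. ]
0.5 [317.1 304.3]
0.6 [317.  308.2]
```

The handle is following at turn 0.41 with hardly any force, still in line with y = 0.0146. Continuing.

```bash
python3 -m handwheel '[-0.005,0.0011,-0.0025,0,0,0,0.014, -0.005,0.0011,-0.0025,0,0,0,0.014]'; python3 -c "
from h import *
st();turn()"; python3 -m handwheel '[-0.004,0.0009,-0.0025,0,0,0,0.014, -0.003,0.0007,-0.0015,0,0,0,0.014]'; python3 -c "
from h import *
st(); turn()"
```

```text
time: 18.0
ee_pos: [0.6133, 0.0896, 0.2096]
eef_rot: [-0.356, 1.569, 2.578]
force: [1.5, 0.4, 1.0]
width: 0.164
t 18.0 tcp [0.6133 0.0896 0.2096] gripbox [0.0044 0.0146 0.2286] toolx [-0.002  0.001 -1.   ] tooly [-0.206 -0.979 -0.001] yaw_off -179.56 F [1.5 0.4 1. ] w 14.0
[[318.5 299.8  20.6]]
[0.6121439877473137, 1.178399537586683] col-> [array([317.2, 299.8]), array([317. , 299.8])]
time: 18.3
ee_pos: [0.6053, 0.0913, 0.205]
eef_rot: [-0.253, 1.568, 2.681]
force: [1.3, 0.4, -0.1]
width: 0.165
t 18.3 tcp [0.6053 0.0913 0.205 ] gripbox [-0.0038  0.0146  0.224 ] toolx [-0.002  0.001 -1.   ] tooly [-0.206 -0.979 -0.001] yaw_off -179.56 F [ 1.3  0.4 -0.1] w 14.1
[[317.2 301.2  17.3]]
[] col-> []
```

```bash
python3 -m handwheel '[0.005,-0.0011,0,0,0,0,0.014, 0,0,0.025,0,0,0,0.014, 0,0,0.02,0,0,0,0.014, -0.016,0.0035,0,0,0,0,0.014, -0.015,0.0033,0,0,0,0,0.014, 0,0,0,0,0,0,0.014]'; python3 -c "
from h import *
st();d=turn()
for a in (.5,.6,.7,.8,.9): print(a,proj(d,box(pb,[[.02-.065*np.sin(a),.0146,.17+.065*np.cos(a)]]))[0].round(1))"
```

```text
time: 19.1
ee_pos: [0.5762, 0.0967, 0.2482]
eef_rot: [0.231, 1.563, -3.119]
force: [0.6, -0.0, 0.3]
width: 0.164
t 19.1 tcp [0.5762 0.0967 0.2482] gripbox [-0.0333  0.0137  0.2672] toolx [-0.008 -0.    -1.   ] tooly [-0.206 -0.978  0.002] yaw_off -179.6 F [ 0.6 -0.   0.3] w 14.0
[[323.2 246.8  21.9]
 [315.5 324.2  23. ]]
[] col-> []
0.5 [316.2 204.1]
0.6 [316.2 210.4]
0.7 [316.1 215.5]
0.8 [316.1 219.5]
0.9 [316.1 222.3]
```

```bash
python3 -m handwheel '[0.001,0.0007,-0.005,0,-0.4,0,0.014, 0.001,0,-0.005,0,0,0,0.014]'; python3 -c "
from h import *
st();d=cam('wrist'); print(circ(d,(290,190,345,250)))
for a in (.5,.6,.7,.8,.9): print(a,proj(d,box(pb,[[.02-.065*np.sin(a),.0146,.17+.065*np.cos(a)]]))[0].round(1))
g=cv2.cvtColor(d['frame'],cv2.COLOR_RGB2GRAY); np.set_printoptions(linewidth=250)
print(g[190:260:4,285:352:3])"
```

```text
time: 19.4
ee_pos: [0.5786, 0.0975, 0.2372]
eef_rot: [0.924, 1.57, -2.426]
force: [0.2, -0.4, -0.4]
width: 0.163
t 19.4 tcp [0.5786 0.0975 0.2372] gripbox [-0.0312  0.015   0.2562] toolx [-0. -0. -1.] tooly [-0.206 -0.979  0.001] yaw_off -179.58 F [ 0.2 -0.4 -0.4] w 13.9
[[318.5 224.5  19.9]]
0.5 [318.4 214.1]
0.6 [318.3 220.5]
0.7 [318.2 225.7]
0.8 [318.2 229.6]
0.9 [318.1 232.3]
[[119 119 117 124 127 126 124 124  74 126 154 153 152 135 130 137 141 145 144 142 147 149 149]
 [186 181 182 182 180 181 179 175 103 103 154 153 150 137 180 188 186 187 185 185 186 184 184]
 [ 53  45  47  45  45  42  35  44  47 110 153 154 151 139 126 128 128 127 127 127 128 128 128]
 [ 59  58  58  57  58  58  57  58  59 114 152 152 149 137 122 124 125 124 124 125 123 125 124]
 [ 72  72  74  68  69  68  70  71  70 117 152 153 150 137  97 127 127 139 140 144 139 139 139]
 [ 71  72  75  69  69  69  71  72  71 103 111  84  66 104  66  70  71  68  82  83 123 139 138]
 [ 72  72  75  70  69  69  72  68  59  70  78  81  83  78  73  69  70  68  68  70  92 139 138]
 [ 72  72  74  71  69  69  66  64  81  89  97 100 1
[... 294 characters left out ...]
7 100  92  71  69  69 115 141 138]
 [ 72  72  72  70  69  70  59  56  59  60  81  97  82  63  60  57  58  68  69  77 103 141 138]
 [ 72  72  68  66  66  66  62  64  56  59  59  60  59  56  57  51 113 122 124 133 139 141 138]
 [ 71  73  70  58  56  55  16 136 120  66  57  55  55  60 104  66  38  62  64  90 138 141 138]
 [ 68  69  65  56  56  53  15 137 147 143 138 126 128 134 139  72  27  64  64  71 134 136 134]
 [ 13  13  42  57  57  48  14 138 148 144 140 130 129 134 141  66  17  62  64  63  25  14  21]
 [ 14  17  54  57  57  41   9 136 148 145 140 131 130 134 138  65  12  55  64  63  35  11  14]
 [ 16  17  57  57  56  30  10 137 149 145 140 132 131 134 139  67  10  52  57  61  51  16  21]]
```

Ball at (318.5,224.5): turn 0.68, y still in line with the notch. Now I'll press down gently from above with the slot.

```bash
python3 -m handwheel '[0.003,-0.0006,-0.004,0,0,0,0.014, 0,0,-0.003,0,0,0,0.014]'; python3 -m handwheel '[0,0,-0.002,0,0,0,0.014, 0,0,-0.002,0,0,0,0.014]';  python3 -m handwheel '[0,0,-0.002,0,0,0,0.014, 0,0,-0.002,0,0,0,0.014]'; python3 -c "
from h import *
st();d=cam('wrist'); print(circ(d,(290,200,345,275)))
for a in (.6,.7,.8,.9,1): print(a,proj(d,box(pb,[[.02-.065*np.sin(a),.0146,.17+.065*np.cos(a)]]))[0].round(1))"
```

```text
time: 19.7
ee_pos: [0.5819, 0.0967, 0.2283]
eef_rot: [0.663, 1.568, -2.687]
force: [0.4, 0.0, 0.0]
width: 0.168
time: 19.95
ee_pos: [0.5816, 0.0965, 0.2247]
eef_rot: [0.679, 1.567, -2.671]
force: [-6.2, 2.5, 7.2]
width: 0.16
time: 20.2
ee_pos: [0.5809, 0.0968, 0.2224]
eef_rot: [0.459, 1.568, -2.89]
force: [-6.9, 2.0, 8.3]
width: 0.165
t 20.2 tcp [0.5809 0.0968 0.2224] gripbox [-0.0288  0.0148  0.2414] toolx [-0.003 -0.001 -1.   ] tooly [-0.206 -0.978  0.001] yaw_off -179.58 F [-6.9  2.   8.3] w 14.0
[[318.2 243.5  17.8]]
0.6 [318.  234.7]
0.7 [317.9 239.8]
0.8 [317.8 243.5]
0.9 [317.8 246. ]
1 [317.7 247.3]
```

```bash
python3 -m handwheel '[-0.003,0.0007,-0.002,0,0,0,0.014, -0.003,0.0006,-0.002,0,0,0,0.014]'; python3 -m handwheel '[-0.002,0.0004,-0.002,0,0,0,0.014, -0.002,0.0004,-0.002,0,0,0,0.014]'; python3 -c "
from h import *
st();d=cam('wrist'); print(circ(d,(290,200,345,275)))
for a in (.6,.7,.8,.9,1,1.1): print(a,proj(d,box(pb,[[.02-.065*np.sin(a),.0146,.17+.065*np.cos(a)]]))[0].round(1))"
```

```text
time: 20.5
ee_pos: [0.5745, 0.0979, 0.2191]
eef_rot: [0.502, 1.568, -2.848]
force: [-0.1, -0.4, 0.5]
width: 0.162
time: 20.75
ee_pos: [0.5705, 0.0988, 0.2148]
eef_rot: [0.518, 1.569, -2.831]
force: [1.0, -0.1, 0.5]
width: 0.165
t 20.75 tcp [0.5705 0.0988 0.2148] gripbox [-0.0394  0.0146  0.2338] toolx [-0.002 -0.001 -1.   ] tooly [-0.206 -0.979  0.001] yaw_off -179.58 F [ 1.  -0.1  0.5] w 14.1
[[318.2 239.5  18.1]]
0.6 [317.7 222.9]
0.7 [317.6 228.8]
0.8 [317.6 233.2]
0.9 [317.5 236.2]
1 [317.4 237.9]
1.1 [317.4 238.5]
```

No force, and the ball is at turn ≥ 0.98, past 0.88, so the stem is in the notch. Continuing down to the stop.

```bash
python3 -m handwheel '[-0.001,0.0002,-0.003,0,0,0,0.014, -0.001,0.0002,-0.003,0,0,0,0.014]'; python3 -m handwheel '[-0.001,0.0002,-0.003,0,0,0,0.014, -0.001,0.0002,-0.003,0,0,0,0.014]'; python3 -m handwheel '[-0.0005,0,-0.003,0,0,0,0.014, 0,0,-0.003,0,0,0,0.014]'; python3 -c "
from h import *
st();d=cam('wrist'); print(circ(d,(290,200,345,275)))
for a in (.9,1,1.1,1.2,1.31): print(a,proj(d,box(pb,[[.02-.065*np.sin(a),.0146,.17+.065*np.cos(a)]]))[0].round(1))"
```

```text
time: 21.05
ee_pos: [0.5677, 0.0994, 0.2081]
eef_rot: [0.391, 1.567, -2.958]
force: [-1.8, 0.9, 2.4]
width: 0.164
time: 21.3
ee_pos: [0.5653, 0.0999, 0.2014]
eef_rot: [0.353, 1.567, -2.996]
force: [-1.6, 0.7, 1.9]
width: 0.157
time: 21.55
ee_pos: [0.5648, 0.1, 0.1949]
eef_rot: [0.326, 1.567, -3.024]
force: [-1.0, -0.1, 0.7]
width: 0.166
t 21.55 tcp [0.5648 0.1    0.1949] gripbox [-0.0452  0.0145  0.2139] toolx [-0.004 -0.    -1.   ] tooly [-0.206 -0.979  0.001] yaw_off -179.58 F [-1.  -0.1  0.7] w 14.2
[[318.2 244.8  17.5]]
0.9 [317.4 243.4]
1 [317.4 245. ]
1.1 [317.3 245.3]
1.2 [317.3 244.5]
1.31 [317.2 242.4]
```

Almost home. I'll continue until the stop is felt.

```bash
python3 -m handwheel '[0,0,-0.0025,0,0,0,0.014, 0,0,-0.0025,0,0,0,0.014]'; python3 -m handwheel '[0,0,-0.0025,0,0,0,0.014, 0,0,-0.0025,0,0,0,0.014]'; python3 -c "
from h import *
st();d=cam('wrist'); print(circ(d,(290,200,345,275)))
for a in (.9,1,1.1,1.2,1.31): print(a,proj(d,box(pb,[[.02-.065*np.sin(a),.0146,.17+.065*np.cos(a)]]))[0].round(1))"
```

```text
time: 21.85
ee_pos: [0.5656, 0.1002, 0.1914]
eef_rot: [0.323, 1.569, -3.025]
force: [-6.6, 1.2, 13.9]
width: 0.165
time: 22.1
ee_pos: [0.5658, 0.1002, 0.1908]
eef_rot: [-3.063, 1.57, -0.127]
force: [-11.8, 1.7, 22.2]
width: 0.167
t 22.1 tcp [0.5658 0.1002 0.1908] gripbox [-0.0444  0.0149  0.2098] toolx [ 0.001 -0.    -1.   ] tooly [-0.204 -0.979 -0.   ] yaw_off -179.46 F [-11.8   1.7  22.2] w 14.3
[[318.8 247.8  17.6]]
0.9 [318.4 248.8]
1 [318.3 250.3]
1.1 [318.2 250.5]
1.2 [318.1 249.5]
1.31 [318.1 247.2]
```

Firm stop at TCP z 0.191, image row consistent with turn ≈ 1.3. I'll back off and check from above.

```bash
python3 -m handwheel '[0,0,0.006,0,0,0,0.014, 0,0,0.03,0,0,0,0.014, 0,0,0.04,0,0,0,0.014, 0.03,-0.006,0.02,0,0,0,0.014, 0.03,-0.006,0,0,0,0,0.014, 0,0,0,0,0,0,0.014]'; python3 -c "
from h import *
import pickle
st();d=cam('wrist'); e=cam('scene'); f=cam('side'); pickle.dump((d,e,f),open('D7.pkl','wb'))
for a in (.8,.9,1,1.1,1.2,1.31):
  q=box(pb,[[.02-.065*np.sin(a),.0146,.17+.065*np.cos(a)]]); print(a,proj(d,q)[0].round(1),proj(e,q)[0].round(1),proj(f,q)[0].round(1))
q=proj(d,box(pb,[[-.043,.0146,.187]]))[0].astype(int); print(circ(d,(q[0]-40,q[1]-40,q[0]+40,q[1]+40)))
g=cv2.cvtColor(d['frame'],cv2.COLOR_RGB2GRAY); np.set_printoptions(linewidth=250)
print(q); print(g[q[1]-40:q[1]+28:3,q[0]-36:q[0]+37:3])
D0=pickle.load(open('D0.pkl','rb'))
"
```

```text
time: 22.9
ee_pos: [0.6279, 0.0876, 0.291]
eef_rot: [-2.854, 1.566, 0.083]
force: [-0.7, 0.4, 0.6]
width: 0.166
t 22.9 tcp [0.6279 0.0876 0.291 ] gripbox [0.0189 0.0159 0.31  ] toolx [ 0.004  0.    -1.   ] tooly [-0.204 -0.979 -0.001] yaw_off -179.43 F [-0.7  0.4  0.6] w 14.1
0.8 [318.5 255.9] [334.5 190.7] [307.6 181.8]
0.9 [318.4 257.3] [336.6 192.3] [305.4 184.6]
1 [318.3 258. ] [338.4 194.1] [303.5 187.5]
1.1 [318.3 257.9] [339.9 196. ] [301.9 190.4]
1.2 [318.2 257.2] [341.1 198.2] [300.6 193.2]
1.31 [318.2 255.7] [342.1 200.6] [299.6 196.3]
[[308.8 249.8  24.4]]
[318 255]
[[ 72  71  67  52  53  53  52  52  51  50  52  65  70  66  52  52  52  60  70  69  71  71  71  71  70]
 [ 72  70  61  51  52  52  52  51  52  50  53  65  69  65  54  50  51  51  67  69  70  71  72  72  71]
 [ 72  71  54  51  50  51  51  51  51  50  50  65  68  70  71  50  51  50  52  68  70  69  70  71  71]
 [ 72  71  52  52  52  53  52  50  51  51  47  69  88  73  99  51  52  52  51  55  83  85  79  91  89]
 [ 71  70  59  60  61  65  64  64  66  65  61 182 192 126 113  68  68  68  67  70 191 207 207 207 207]
 
[... 1153 characters left out ...]
  57  21  12 137 126 100 114 124 122 117 121  67  13  44  58  59  55  14  17  18]
 [ 16  10  41  58  59  56  15  12 137 152 127 106 113 112 121 145  67  12  38  59  58  57  18  15  11]
 [ 13  13  53  59  58  56  11  10 138 152 149 142 132 130 138 146  67   8  31  58  57  57  26  12  16]
 [  9  18  54  59  57  53  11  12 137 151 148 145 135 133 138 144  67  10  25  57  58  58  35   8  13]
 [ 10  14  23  49  67  61  12  13 137 152 148 144 134 134 138 146  73  11  27  69  62  34  19  13   9]
 [ 14  10  16  12  36  61  13  16 141 153 150 144 135 135 138 146  86  10  28  63  17  14  12  11  16]
 [ 14  12  14  13  13  49  14  23 143 152 148 144 136 135 138 146  97  12  29  41  10  15  13  15  17]]
```

```bash
python3 -c "
from h import *
import pickle
d,e,f=pickle.load(open('D7.pkl','rb')); np.set_printoptions(linewidth=250)
def c2(x,cx,cy,r0,r1):
    g=cv2.cvtColor(x['frame'][cy-20:cy+20,cx-20:cx+20],cv2.COLOR_RGB2GRAY)
    r=cv2.HoughCircles(cv2.resize(g,None,fx=6,fy=6,interpolation=cv2.INTER_CUBIC),cv2.HOUGH_GRADIENT,1,200,param1=60,param2=8,minRadius=r0*6,maxRadius=r1*6)
    print(None if r is None else (r[0]/6+[cx-20,cy-20,0]).round(1))
c2(e,341,198,4,8); c2(f,300,194,3,7)
s=lambda x,cx,cy:(x['frame'][cy-14:cy+14,cx-16:cx+16].astype(int))
a=s(e,341,198); print((a[...,0]-a[...,2])) # saturation: wood orange vs grey
"
```

```text
[[342.2 201.1   5.7]]
[[309.9 196.4   6.1]]
[[ 85  85  84  84  86  88  89  92  95  97  97  98  98  97  98  98  97  98  97  96  94  94  94  95  94  94  93  94  96  96  97  97]
 [ 87  89  90  94  96  97  98  97  98  97  98  98  97  96  97  95  95  94  94  92  93  93  95  95  96  96  98  98  98  99  99 100]
 [ 97  98  98  96  97  97  97  96  96  94  94  94  94  92  92  91  92  93  94  95  96  97  98  98  99 100  99 100 100 100 100  98]
 [ 98  98  96  96  94  94  93  93  93  92  91  93  93  94  95  96  97  97  98 100 101 101  99  99 100  99  98  98  97  97  97  95]
 [ 94  94  93  93  93  91  92  94  95  95  96  97  97  98  98 100 100 100 100 100  99  99  97  98  97  97  97  97  97  97  98  98]
 [ 91  90  92  93  95  95  96  98  98  99 101 100 100 100 100  99 100  98  98  96  97  96  98  98  97  98  98  98  99 100  99  96]
 [ 94  96  97  98  99 101 101 100 100 100  99  99  99  97  98  98  96  98  96  97  98  97  99  99  99  99  99  97  97  97  95  95]
 [101 101 100 100 100  99  99 100  98  98  97  97  97  97  98  98 100 101  99 100 100  99  98  97  96  95  95  93  93  93  94  95]
 [ 99 10
[... 1912 characters left out ...]
 95  93  93  93  93  94  95  95  96  97  96]
 [  7   8  11  13   9   9  10  14  35  71  95  95  95  96  95  95  95  96  92  93  94  94  94  94  95  96  97  97  98  98  96  97]
 [  8   8   9   9  10  13  18  58  94  95  95  96  94  93  94  93  94  94  94  95  97  97  97  98  98  97  98  97  94  93  93  91]
 [  6   8   8  10  17  22  22  35  71  92  93  94  94  94  93  96  95  94  96  97  98  98  95  94  93  93  91  90  90  90  90  89]
 [  7   7   8   8  16  22  22  24  60  93  94  95  94  95  96  97  98  96  95  94  94  93  92  90  89  88  88  87  87  87  87  87]
 [  7   8   6   7  12  18  23  22  36  73  97  97  96  96  95  93  93  92  92  89  89  89  87  86  86  86  85  85  84  84  85  88]]
```

The scene picture puts the ball at (342.2,201.1), against (342.1,200.6) predicted for fully home. The gripper is clear and reads no force, so I'll hand in.

```bash
python3 -c "
from h import *
st(); print(bot.close_job())"
```

```text
t 23.05 tcp [0.6261 0.088  0.2915] gripbox [0.0171 0.0158 0.3105] toolx [ 0.004  0.001 -1.   ] tooly [-0.203 -0.979 -0.001] yaw_off -179.37 F [-0.2 -0.2 -0.5] w 14.0
the job is handed in; nothing more can be done
None
```

The hatch is bolted shut and the handle is down in the notch. I handed the job in at 23 s of the 72 s allowed.

**What I did:**
- **Pressing:** I pressed the hatch flush by the handle's ball until it stopped moving, at about 18 N. That is above the stated 7–15 N.
- **Sliding:** Still pressing, I slid the bolt into the keeper. The push stayed at about 5 N all the way in, so the nose did not catch.
- **Lining up:** I lined the bolt up with the notch as seen by the wrist camera, at a slide of about 0.044 m.
- **Turning:** I pushed the handle over with the fingers set as a 14 mm slot. It went past 0.88 rad with almost no force, then met its stop.

**Last checks:**
- **Handle:** The scene camera put the ball at (342.2, 201.1), against (342.1, 200.6) predicted for fully home. The wrist camera agreed with about 1.3 rad before I backed off.
- **Gripper:** It was clear of everything and read no force.

**What went wrong or disagreed:**
- **Ball slips:** The ball slipped out of the pads twice and lagged to their edge once. That is why I pushed the handle instead of gripping it.
- **Final push:** I pushed to about 25 N at the handle's stop, to be sure it was home.
- **Side camera:** Its automatic fit found a circle about 10 px from where the ball should be. I took that as a wrong feature and relied on the scene and wrist cameras.
- **Not checked:** I did not measure the final hatch angle directly. I had no picture views left, so I also did not look again at the can, tape and screwdriver. No move went near them.

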